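Spring a cell into the charger bay

TASK

Take the loose rechargeable cell off the bamboo spoon rest and load it in the single-bay charger: flat end against the coil spring, small raised nub at the bay's end wall. Push the flat end against the spring until the nub end can drop in behind the end wall, so the cell lies fully down and level in the bay, then let go. Be gentle: do not squash the spring solid or force the cell down on the bay's walls, and leave the other kitchen things where they are.

Things in the scene. Friction and masses are not known exactly. Their poses are not given: they have to be found in the camera images.
- cell: Grey and steel cylindrical rechargeable cell, 21 mm in diameter, 70 mm long in all, about 70 g: a 68 mm body with a plain flat end and, at the other end, a nub 8 mm in diameter standing 2 mm out. Origin on its axis, midway along the 70 mm; x runs along the cell from the flat end to the nub. It starts lying in the groove of the spoon rest.
- cell_nub (a point): Centre of the tip of the cell's nub, on its axis (x = +35 mm of the cell).
- cell_flat (a point): Centre of the cell's flat end, on its axis (x = -35 mm of the cell).
- rest: Bamboo spoon rest, fixed, 104 x 66 mm, origin under its centre. The cell lies along its x on the 8 mm high top, cell axis 18.5 mm above the counter, between two ridges 11 mm high (from the counter) that reach from 8 to 14 mm either side of the middle; outer rims at 27 to 33 mm are 12 mm high.
- charger: Low grey charger, fixed: base 150 x 66 x 12 mm. Origin: centre of its underside; x runs along the bay from spring to end wall, z up. On it a black bay 100 x 50 mm, open floor at z = 16 mm. The bay stands up to 10 mm either way along x from its middle place; where is not measured and must be felt or seen (it stays put). Over 20 N on the spring, or 32 N on the charger in all, is too rough.
- bay_spring (a point): Where the face centre of the spring's round contact disc (14 mm in diameter) is when free, with the bay in its MIDDLE place: x = -26.8, z = 26.5 mm in the charger. Real disc up to 10 mm off along x. It yields 9 mm along -x: 3 N at first touch, 8 N at 4.5 mm, 12.9 N at 9 mm, where it goes solid, 3 mm before the spring block (34 mm wide, top z = 36 mm).
- bay_wall (a point): Middle of the end wall's inner face at its top edge, with the bay in its MIDDLE place: x = 38.8, z = 31 mm in the charger; the real one is off along x just as the spring is. Wall 5 mm thick, 34 mm wide. Disc to wall is 65.5 mm when free. With the nub end tilted up about 15 degrees, it passes the wall once the spring is squeezed by more than about 5.5 mm (9 N).
- bay_seat (a point): Centre of the seated cell with the bay in its MIDDLE place: x = 3.8, y = 0, z = 26.5 mm in the charger; seated, the cell's axis is level there, the spring squeezed 4.5 mm (8 N on disc and 8 N on wall at rest). Two pairs of side rails, tops at z = 21 mm, 9.6 to 14.6 mm either side of the middle line, cradle the cell near its ends; its middle 30 mm is free for fingers.
- kettle: Brushed metal kettle, 160 mm in diameter, 190 mm high, origin under its centre. Bystander.
- jar: Glass sugar jar with clip latch, 92 mm in diameter, 130 mm high, origin under its centre. Bystander.
- tray: Melamine tray 200 x 280 mm, 18 mm high, origin under its centre. Bystander.
- mug: Enamel mug on the tray, 80 mm in diameter, 85 mm high, origin under its centre. Bystander.
- shaker: Small salt shaker, 38 mm in diameter, 49 mm high, origin under its centre. Bystander.
- timer: Round kitchen timer, 60 mm in diameter, 36 mm high, origin under its centre. Bystander.
- eggcup: China egg cup, 50 mm in diameter, 45 mm high, origin under its centre. Bystander.
- spoon: Wooden spoon lying flat, 190 mm long. Bystander.
Things that resemble listed ones, but are neither listed nor needed, are in the scene too. What is shaped like the cell but brown is not meant. There is more than one size of the charger; the job needs the smaller.

How it is judged:
By the outcome, as a careful person would: the job done as asked, in the order asked, and still so for the second after the job is handed in, with the robot touching nothing.
It also fails if it takes over 64 s, if anything falls off the work surface, if the arm or the gripper's body presses on something with over 40 N, if the wrist force passes 120 N, or if a joint passes its speed limit or range.

ROBOT

A 7-joint arm with a two-finger parallel gripper is mounted at the origin on the work surface. World frame = base frame: x ahead of the robot, y to its left, z up, the work surface at z = 0. Lengths are in m, angles in degrees, forces in N, time in s.
With the tool pointing down it reaches from about 0.425 to 0.875 m from the base axis. Payload 8.4 kg.
Tool frame: the origin (TCP) lies at the very end of the fingers, on their centre line; the grasp point (between the pads) lies 19 mm behind it; z points along the fingers, y is the direction in which the jaws open and shut (so a half turn about z gives the same grasp; the last joint's range is limited). The gripper opens to 87 mm and grips with 3 to 60 N. Pads are 19 mm wide; open, the fingers measure 117 mm over their backs; the gripper's body (75 mm by 190 mm) begins 51 mm behind the grasp point.
Start: joints at [-69.569, 19.091, 2.286, 83.961, -0.768, 76.965, -3.352], TCP at [0.286, 0.584, 0.223] pointing down, gripper open.
Joint ranges: [-147.57, 147.57], [-21.85, 119.76], [-74.77, 79.35], [14.55, 137.4], [-85.83, 265.84], [4.83, 119.75], [-152.11, 152.11]. Speed limits (degrees/s): [127.2, 127.2, 159.86, 159.86, 180, 180, 180].

INTERFACE

Orientations are given as a 3x3 rotation matrix whose columns are the frame's x, y, z axes.
In Python, from station import arm gives the robot as it stands.
- The arm moves only by the tool send_rows, never from a script. Its argument "series" is one flat list of numbers, 5 for each row, row after row: the shift along the tool's x, y, z in m, then the turn about the tool's z in degrees, then the closure, from -1 (fully open) to 1 (shut), so that 0 is half open. A call has exactly 10 rows; each row is the pose to reach, as a shift and turn from the pose commanded when the call began, along the tool's axes at that moment; what a row does not reach only later rows make up. A row lasts 1/8 s, in which the tool goes at most 62.5 mm and 10.7 degrees, less where a joint would pass 70% of its speed; a pose out of reach is approached as far as the arm can. A call with a gripper value outside its range is refused whole. The fingers move at their own pace and stop on an object; "grip_force" is the grip in N (left out, the last holds). Time passes only in rows, so rows that repeat a pose let the fingers close, or fill a call up. It gives the time, the measured TCP pose, the force and the opening at its end, in the units of the state.
- arm.get_obs(): the state, without advancing time (a new reading comes with each control period).
- arm.get_image(name): name is "scene" or "side" or "wrist"; returns a dict with "color" (420x560x3 uint8, red, green, blue), "depth" (420x560 float32, m along the optical axis (not along the pixel's ray), 0 where there is no reading), "vertical_fov" (degrees; the focal length in pixels is half the picture's height over the tangent of half this angle, whatever the lens; pixels are square), "cx", "cy" (the principal point, pixels), "position" and "orientation" of the camera in the world; the wrist camera has in their place "mount" (4x4, takes a point from camera to tool coordinates, whose origin is the TCP and whose axes are the flange's). Camera axes: x right, y down, z forward; pixel columns grow to the right and rows downward; lengths in m; the calibration is good to about 2 mm. A picture is of the moment at which its call begins: read the wrist's pose just before it.
- arm.hand_in(): hands the job in, once; it reports no verdict.
The state is a dict: "clock": time; "joint_pos": joint angles; "joint_vel": joint speeds; "tau": joint torques, N m; "eef_pos": TCP position; "tcp_rot": TCP orientation; "ft_force": force on the tool from outside, world axes, zero at the start; "wrist_torque": the same for the moment, N m; "gripper_width": finger opening in m.
Only numpy, scipy, OpenCV 4.12 (cv2) and the standard library are available. Lean on these libraries where they do the work, as an engineer would, in place of code of your own. Each camera call takes 0.05 s, during which the arm holds its last target.

## Working session

There is one attempt and no reset: what is moved stays moved. The work goes in short steps, Python scripts to look and compute and a tool call to move; the robot and the scene stay as the last step left them, time stands still between calls to the robot, and variables do not carry over. Pictures are saved under pics/ and viewed, and the job is handed in when it is done.

Besides the shell and the picture viewer there is one more tool, called after "Request:" in YAML: its name, and indented under it one key for each argument. send_rows: Moves the arm, as the interface text tells. Its arguments: {"type":"object","properties":{"series":{"type":"array"},"grip_force":{"type":"number"}},"required":["series"]}

```bash
mkdir -p pics; ls
python3 - <<'E'
from station import arm
import cv2,numpy as np
o=arm.get_obs()
print({k:np.round(v,3).tolist() for k,v in o.items()})
for n in ["scene","side","wrist"]:
    i=arm.get_image(n)
    np.save(f"pics/{n}0.npy",i,allow_pickle=True)
    cv2.imwrite(f"pics/{n}0.png",i["color"][:,:,::-1])
    print(n,{k:(np.round(v,4).tolist()) for k,v in i.items() if k not in("color","depth")})
E
```

```text
pics
{'clock': 0.0, 'joint_pos': [-69.568, 19.129, 2.284, 84.013, -0.767, 76.966, -3.352], 'joint_vel': [-0.057, -0.045, -0.032, -0.031, 0.042, -0.089, -0.109], 'tau': [-0.0, -65.634, 1.335, -40.382, -0.06, 0.044, 0.0], 'eef_pos': [0.286, 0.583, 0.222], 'tcp_rot': [[-0.898, 0.44, -0.001], [0.44, 0.898, -0.002], [-0.0, -0.002, -1.0]], 'ft_force': [-0.885, 0.188, 0.599], 'wrist_torque': [0.031, 0.047, 0.011], 'gripper_width': 0.087}
scene {'vertical_fov': 43.8871, 'cx': 280.0277, 'cy': 207.1228, 'position': [1.151, 1.0909, 0.9887], 'orientation': [[-0.8691, 0.2817, -0.4066], [0.4941, 0.5335, -0.6865], [0.0235, -0.7975, -0.6029]]}
side {'vertical_fov': 55.2505, 'cx': 283.1492, 'cy': 203.7812, 'position': [0.5233, 0.7682, 0.832], 'orientation': [[-0.9996, -0.0236, 0.0178], [-0.0294, 0.7205, -0.6928], [0.0035, -0.6931, -0.7209]]}
wrist {'vertical_fov': 68.154, 'cx': 275.7946, 'cy': 206.3353, 'mount': [[-0.0008, -0.9586, -0.2848, 0.0775], [1.0, -0.0007, -0.0002, 0.0], [-0.0, -0.2848, 0.9586, -0.1617], [0.0, 0.0, 0.0, 1.0]]}
```

View pics/scene0.png

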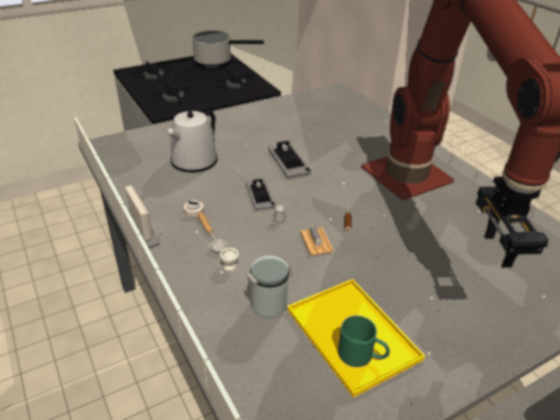

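View pics/side0.png

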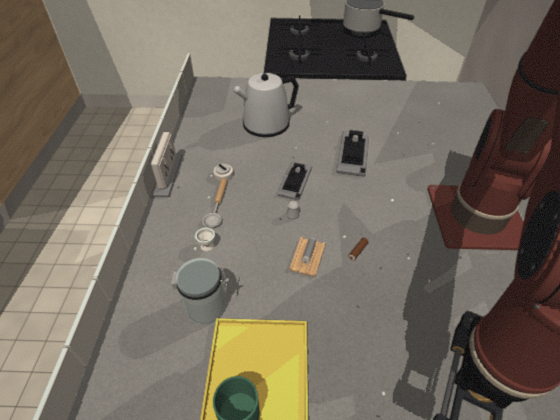

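View pics/wrist0.png

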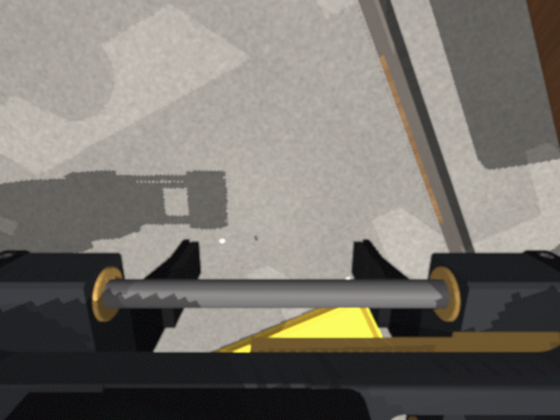

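Candidates. Cell: grey one on the rest at side (309,250) and a brown lookalike at (358,248), which is excluded. Chargers: smaller at side (294,180), larger at (353,152), excluded. I'll check close crops and measure.

```bash
cat > h.py <<'E'
import numpy as np,cv2
def K(i):
    f=i["color"].shape[0]/2/np.tan(np.radians(i["vertical_fov"]/2)); return f,i["cx"],i["cy"]
def campose(i,o=None):
    if "mount" in i:
        M=np.array(i["mount"]);R=np.array(o["tcp_rot"]);return R@M[:3,3]+np.array(o["eef_pos"]),R@M[:3,:3]
    return np.array(i["position"]),np.array(i["orientation"])
def ray(i,u,v,z,o=None):
    f,cx,cy=K(i);p,R=campose(i,o);d=R@np.array([(u-cx)/f,(v-cy)/f,1]);return p+d*(z-p[2])/d[2]
def proj(i,P,o=None):
    f,cx,cy=K(i);p,R=campose(i,o);c=R.T@(np.array(P)-p);return cx+f*c[0]/c[2],cy+f*c[1]/c[2]
def dpt(i,u,v,o=None):
    f,cx,cy=K(i);p,R=campose(i,o);d=i["depth"][int(v),int(u)];return p+R@(np.array([(u-cx)/f,(v-cy)/f,1])*d)
E
python3 - <<'E'
from h import *
s=np.load("pics/side0.npy",allow_pickle=True).item();c=np.load("pics/scene0.npy",allow_pickle=True).item()
for n,i,b in(("side",s,(270,150,110,130)),("scene",c,(230,130,130,130))):
    x,y,w,h=b;cv2.imwrite(f"pics/{n}0c.png",cv2.resize(i["color"][y:y+h,x:x+w,::-1],None,fx=4.5,fy=4.5,interpolation=cv2.INTER_CUBIC))
for nm,a,b,z in(("cell",(309,250),(317,237),.02),("chg",(294,180),(261,193),.02),("big",(353,152),(289,158),.02),("shaker",(293,210),(280,214),.025)):
    print(nm,ray(s,*a,z).round(3),dpt(s,*a).round(3),ray(c,*b,z).round(3),dpt(c,*b).round(3))
E
```

```text
cell [0.473 0.148 0.02 ] [0.474 0.155 0.03 ] [0.474 0.161 0.02 ] [0.479 0.167 0.026]
chg [ 0.514 -0.111  0.02 ] [ 0.514 -0.112  0.019] [ 0.514 -0.106  0.02 ] [ 0.512 -0.11   0.016]
big [ 0.326 -0.25   0.02 ] [ 0.327 -0.246  0.023] [ 0.328 -0.247  0.02 ] [ 0.325 -0.252  0.016]
shaker [0.516 0.015 0.025] [0.516 0.024 0.034] [0.518 0.023 0.025] [0.521 0.028 0.03 ]
```

View pics/side0c.png

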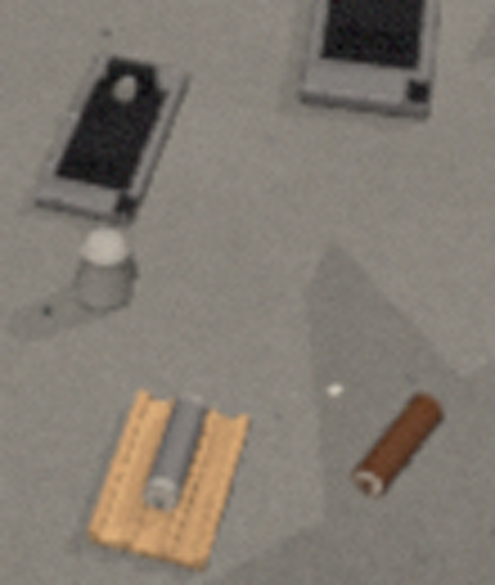

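View pics/scene0c.png

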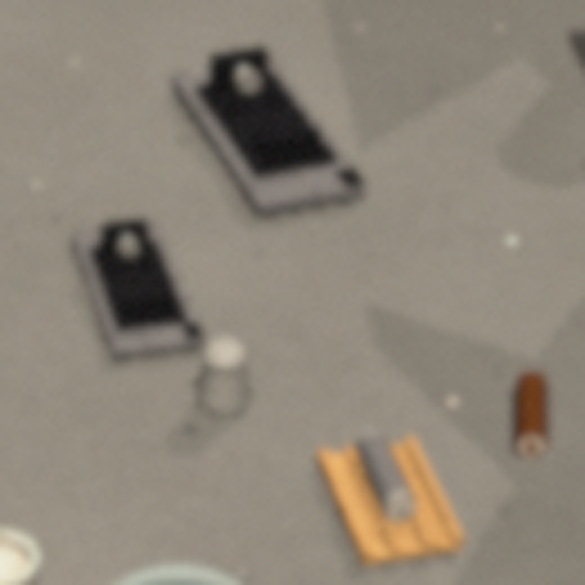

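The crop confirms the grey cell on the bamboo rest and the smaller charger, with its spring disc at the far end. Next I'll measure headings coarsely, then move the wrist camera over them.

Run:
```python
from h import *
s=np.load("pics/side0.npy",allow_pickle=True).item()
def px(x,y,ox=270,oy=150): return ox+x/4.5-.5,oy+y/4.5-.5
def head(a,b): d=b-a;return np.degrees(np.arctan2(d[1],d[0]))
A=ray(s,*px(190,405),.029);B=ray(s,*px(165,482),.029);print("cell",A,B,head(A,B))
a=ray(s,*px(108,60),.012);b=ray(s,*px(40,200),.012);print("chg L edge",a,b,head(a,b))
a=ray(s,*px(188,72),.012);b=ray(s,*px(132,215),.012);print("chg R edge",a,b,head(a,b))
```

```text
cell [0.4664141  0.12070184 0.029     ] [0.48118134 0.17509603 0.029     ] 74.81112101470578
chg L edge [ 0.51632625 -0.19949172  0.012     ] [ 0.55858082 -0.05908334  0.012     ] 73.2513320019005
chg R edge [ 0.460696   -0.18854052  0.012     ] [ 0.49921898 -0.04738842  0.012     ] 74.73470041485052
```

Request:
send_rows:
  series: [-0.04, -0.04, 0, 10, -1, -0.08, -0.08, 0, 20, -1, -0.12, -0.12, 0, 30, -1, -0.16, -0.16, 0, 40, -1, -0.2, -0.2, 0, 48, -1, -0.24, -0.24, 0, 56, -1, -0.28, -0.28, 0, 62, -1, -0.32, -0.32, 0, 67, -1, -0.36, -0.36, 0, 70, -1, -0.4, -0.4, 0, 74, -1]

```text
clock: 1.4
eef_pos: [0.4694, 0.0466, 0.2226]
tcp_rot: [[0.178, 0.984, 0.0], [0.984, -0.178, 0.0], [0.0, 0.0, -1.0]]
ft_force: [0.4, 0.6, 0.7]
gripper_width: 0.0876
```

```bash
cat > snap.py <<'E'
import sys
from station import arm
from h import *
n=sys.argv[1]
o=arm.get_obs();i=arm.get_image("wrist");np.save(f"pics/{n}.npy",{"i":i,"o":o},allow_pickle=True)
c=i["color"][:,:,::-1]
if len(sys.argv)>2:
    x,y,w,h,f=map(float,sys.argv[2:]);x,y,w,h=map(int,(x,y,w,h));c=cv2.resize(c[y:y+h,x:x+w],None,fx=f,fy=f,interpolation=cv2.INTER_CUBIC)
cv2.imwrite(f"pics/{n}.png",c);print(np.round(o["eef_pos"],4),np.round(o["ft_force"],2),o["clock"],o["gripper_width"])
E
python3 snap.py w1
```

```text
[0.4694 0.0466 0.2226] [0.44 0.55 0.72] 1.4 0.08760863749782172
```

View pics/w1.png

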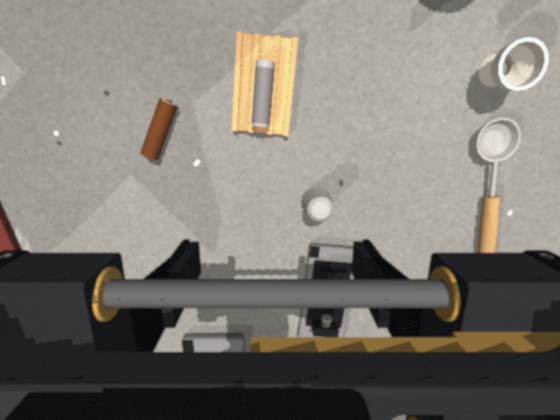

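Run:
```python
from h import *
d=np.load("pics/w1.npy",allow_pickle=True).item();i=d["i"]
cv2.imwrite("pics/w1c.png",cv2.resize(i["color"][25:150,220:320,::-1],None,fx=4.6,fy=4.6,interpolation=cv2.INTER_CUBIC))
```

```text
(no output)
```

View pics/w1c.png

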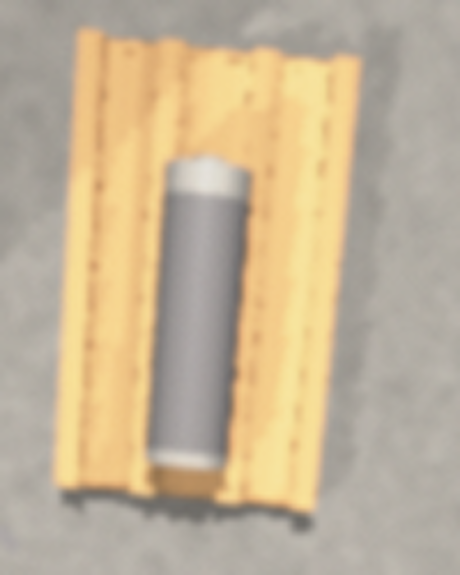

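Run:
```python
from h import *
d=np.load("pics/w1.npy",allow_pickle=True).item();i=d["i"];o=d["o"]
f=lambda x,y:(220+x/4.6-.5,25+y/4.6-.5)
for z in(.0185,.029):
    A=ray(i,*f(208,162),z,o);B=ray(i,*f(188,468),z,o);D=A-B
    print(z,A,B,np.linalg.norm(D),np.degrees(np.arctan2(D[1],D[0])),(A+B)/2)
# rest corners, z~.012
C=[ray(i,*f(*p),.012,o) for p in((78,30),(360,55),(315,510),(55,485))]
print(np.array(C),np.mean(C,0),np.linalg.norm(C[0]-C[3]),np.linalg.norm(C[0]-C[1]))
D=C[0]-C[3];print(np.degrees(np.arctan2(D[1],D[0])));D=C[1]-C[2];print(np.degrees(np.arctan2(D[1],D[0])))
```

```text
0.0185 [0.48232984 0.18077365 0.0185    ] [0.46435994 0.11340045 0.0185    ] 0.0697285097084723 75.06563261986324 [0.47334489 0.14708705 0.0185    ]
0.029 [0.48237892 0.17912169 0.029     ] [0.46492473 0.113682   0.029     ] 0.06772740348017059 75.06563261986324 [0.47365182 0.14640185 0.029     ]
[[0.45779635 0.21482747 0.012     ]
 [0.52161088 0.19795357 0.012     ]
 [0.49384956 0.09728509 0.012     ]
 [0.43003388 0.11513889 0.012     ]] [0.47582267 0.15630126 0.012     ] 0.10348220932940046 0.0660077531771779
74.4379067288865
74.58275300015258
```

Cell: centre about (0.4735, 0.147), heading 75°. The bump at the +y end is the nub. Moving to hover above it.

Request:
send_rows:
  series: [0.03, -0.004, 0.03, 2, -1, 0.06, -0.008, 0.06, 4, -1, 0.085, -0.012, 0.09, 5, -1, 0.0995, -0.0139, 0.12, 5, -1, 0.0995, -0.0139, 0.145, 5, -1, 0.0995, -0.0139, 0.148, 5, -1, 0.0995, -0.0139, 0.148, 5, -1, 0.0995, -0.0139, 0.148, 5, -1, 0.0995, -0.0139, 0.148, 5, -1, 0.0995, -0.0139, 0.148, 5, -1]

```text
clock: 2.7
eef_pos: [0.4732, 0.1489, 0.075]
tcp_rot: [[0.261, 0.965, 0.001], [0.965, -0.261, 0.0], [0.001, 0.0, -1.0]]
ft_force: [-0.5, 0.4, -1.3]
gripper_width: 0.0875
```

```bash
python3 snap.py w2
```

```text
[0.4732 0.1489 0.075 ] [-0.48  0.36 -1.3 ] 2.7 0.08754385487096597
```

View pics/w2.png

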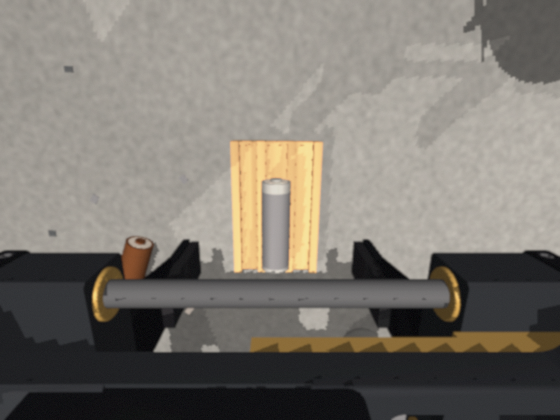

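Nub seen at the far end (276,180), flat end at (276,268), cell straight in the view.

Run:
```python
from h import *
d=np.load("pics/w2.npy",allow_pickle=True).item();i=d["i"];o=d["o"]
cv2.imwrite("pics/w2c.png",cv2.resize(i["color"][165:280,225:330,::-1],None,fx=5,fy=5,interpolation=cv2.INTER_CUBIC))
R=np.array(o["tcp_rot"]);p=np.array(o["eef_pos"])
for uv in((276,180),(276,182),(276,268),(262,225),(290,225),(261.5,190),(289.5,262),(290.5,190),(262.5,262)):
    print(uv,(R.T@(ray(i,*uv,.0185,o)-p)).round(4),(R.T@(ray(i,*uv,.029,o)-p)).round(4))
```

```text
(276, 180) [0.033  0.0009 0.0565] [0.0351 0.0009 0.046 ]
(276, 182) [0.0315 0.0009 0.0565] [0.0337 0.0009 0.046 ]
(276, 268) [-0.0368  0.0009  0.0565] [-0.0313  0.0009  0.046 ]
(262, 225) [-0.0012 -0.0095  0.0565] [ 0.0026 -0.009   0.046 ]
(290, 225) [-0.0012  0.0114  0.0565] [0.0026 0.0109 0.046 ]
(261.5, 190) [ 0.0256 -0.0095  0.0565] [ 0.0281 -0.009   0.046 ]
(289.5, 262) [-0.0317  0.0114  0.0565] [-0.0264  0.0108  0.046 ]
(290.5, 190) [0.0256 0.0114 0.0565] [0.0281 0.0109 0.046 ]
(262.5, 262) [-0.0317 -0.0096  0.0565] [-0.0264 -0.0091  0.046 ]
```

View pics/w2c.png

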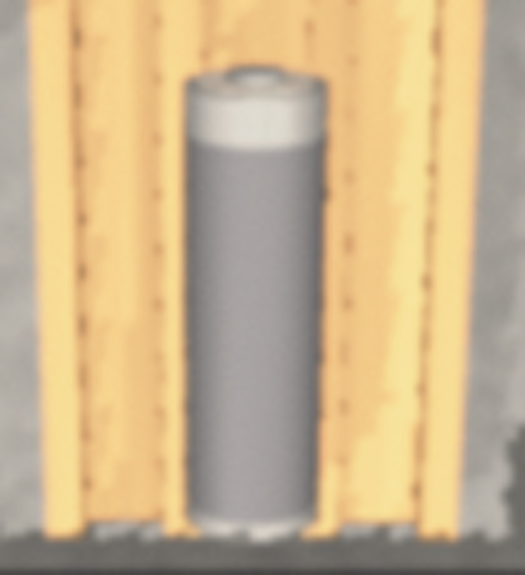

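Request:
send_rows:
  series: [0, 0.001, 0.02, 0, -1, 0, 0.001, 0.04, 0, -1, 0, 0.001, 0.055, 0, -1, 0, 0.001, 0.0612, 0, -1, 0, 0.001, 0.0612, 0, -1, 0, 0.001, 0.0612, 0, -0.5, 0, 0.001, 0.0612, 0, 0, 0, 0.001, 0.0612, 0, 0.4, 0, 0.001, 0.0612, 0, 0.6, 0, 0.001, 0.0612, 0, 0.8]
  grip_force: 15

```text
clock: 4.0
eef_pos: [0.474, 0.1486, 0.0134]
tcp_rot: [[0.261, 0.965, 0.0], [0.965, -0.261, 0.0], [0.0, 0.0, -1.0]]
ft_force: [-1.3, 0.3, 0.1]
gripper_width: 0.0448
```

```bash
python3 snap.py w3
```

```text
[0.474  0.1486 0.0134] [-1.31  0.31  0.06] 4.0 0.044763613779162166
```

View pics/w3.png

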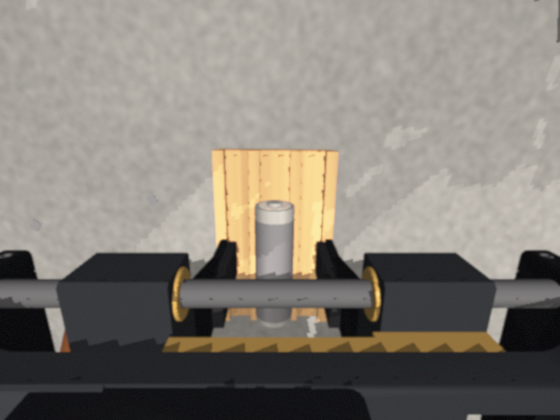

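Still closing; cell centred between the fingers (274,260). Continuing to close, then lifting.

Request:
send_rows:
  series: [0, 0, 0, 0, 0.8, 0, 0, 0, 0, 1, 0, 0, 0, 0, 1, 0, 0, 0, 0, 1, 0, 0, 0, 0, 1, 0, 0, 0, 0, 1, 0, 0, 0, 0, 1, 0, 0, 0, 0, 1, 0, 0, 0, 0, 1, 0, 0, 0, 0, 1]
  grip_force: 15

```text
clock: 5.3
eef_pos: [0.4739, 0.1485, 0.0133]
tcp_rot: [[0.261, 0.965, -0.0], [0.965, -0.261, -0.0], [-0.0, -0.0, -1.0]]
ft_force: [-0.7, 0.4, 0.8]
gripper_width: 0.0207
```

Request:
send_rows:
  series: [0, 0, -0.02, 0, 1, 0, 0, -0.06, 0, 1, 0, 0, -0.11, 0, 1, -0.04, 0.013, -0.15, 0, 1, -0.09, 0.03, -0.19, 0, 1, -0.14, 0.045, -0.21, 0, 1, -0.19, 0.06, -0.21, 0, 1, -0.24, 0.076, -0.21, 0, 1, -0.29, 0.092, -0.21, 0, 1, -0.323, 0.103, -0.21, 0, 1]
  grip_force: 15

```text
clock: 6.55
eef_pos: [0.4887, -0.193, 0.2236]
tcp_rot: [[0.263, 0.965, 0.001], [0.965, -0.263, -0.001], [-0.0, 0.001, -1.0]]
ft_force: [0.3, 0.7, -0.8]
gripper_width: 0.0205
```

```bash
python3 snap.py w4
```

```text
[ 0.4887 -0.193   0.2236] [ 0.32  0.68 -0.81] 6.55 0.020463580015313256
```

View pics/w4.png

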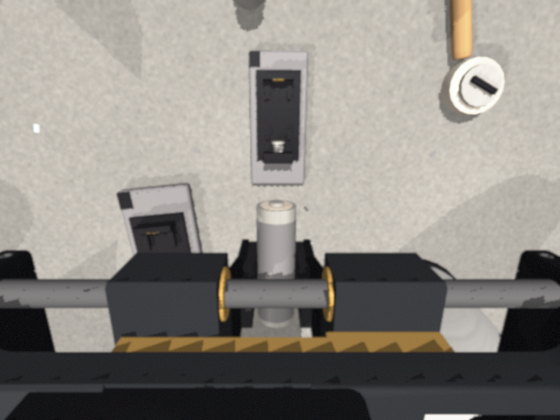

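The held cell is level, nub at (275,205). The small charger is fully visible: spring disc near (278,146), gold contact on the end wall at (278,80).

Run:
```python
from h import *
d=np.load("pics/w4.npy",allow_pickle=True).item();i=d["i"]
cv2.imwrite("pics/w4c.png",cv2.resize(i["color"][45:190,240:315,::-1],None,fx=4,fy=4,interpolation=cv2.INTER_CUBIC))
```

```text
(no output)
```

View pics/w4c.png

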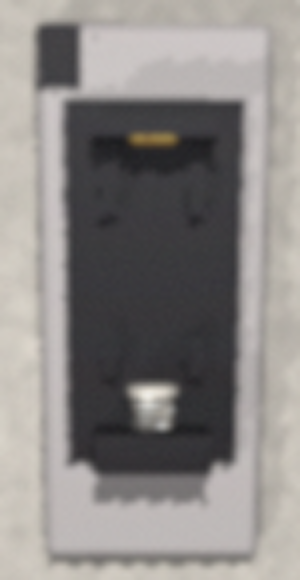

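Run:
```python
from h import *
d=np.load("pics/w4.npy",allow_pickle=True).item();i=d["i"];o=d["o"]
f=lambda x,y:(240+x/4-.5,45+y/4-.5)
R=np.array(o["tcp_rot"]);p=np.array(o["eef_pos"])
T=lambda q:(R.T@(q-p)*1000).round(1)
print("cam",T(campose(i,o)[0]))
C=np.array([T(ray(i,*f(*q),.012,o)) for q in((38,25),(268,27),(253,555),(50,553))]);print(C,C.mean(0))
C=np.array([T(ray(i,*f(*q),.016,o)) for q in((68,100),(243,101),(235,463),(70,463))]);print("bay",C,C.mean(0))
print("disc top",[T(ray(i,*f(153,v),.0335,o)) for v in(384,390)],"L/R",T(ray(i,*f(128,388),.0265,o)),T(ray(i,*f(180,388),.0265,o)))
print("wall top",[T(ray(i,*f(153,v),.031,o)) for v in(133,137,145)])
print("block top",[T(ray(i,*f(153,v),.036,o)) for v in(430,472)],T(ray(i,*f(97,435),.036,o)),T(ray(i,*f(212,435),.036,o)))
print("gold",T(ray(i,*f(130,138),.029,o)),T(ray(i,*f(177,138),.029,o)))
```

```text
cam [  78.2    0.9 -161.7]
[[144.4 -28.4 211.6]
 [143.9  34.4 211.6]
 [ -3.3  33.8 211.7]
 [ -2.6 -28.5 211.6]] [ 70.6     2.825 211.625]
bay [[125.  -20.3 207.6]
 [124.8  27.7 207.6]
 [ 25.5  27.4 207.6]
 [ 25.6 -21.6 207.6]] [ 75.225   3.3   207.6  ]
disc top [array([ 50. ,   2.9, 190.1]), array([ 48.3,   2.9, 190.1])] L/R [ 48.3  -4.1 197.1] [ 48.3  10.7 197.1]
wall top [array([115.1,   2.9, 192.6]), array([114.1,   2.9, 192.6]), array([112.1,   2.9, 192.6])]
block top [array([ 37.6,   2.9, 187.6]), array([ 25.9,   3. , 187.6])] [ 36.2 -12.7 187.6] [ 36.2  19.4 187.6]
gold [114.   -3.2 194.6] [114.    9.3 194.6]
```

Request:
send_rows:
  series: [0.03, 0.001, 0.03, 0, 1, 0.06, 0.002, 0.06, 0, 1, 0.09, 0.003, 0.1, 0, 1, 0.0945, 0.003, 0.13, 0, 1, 0.0945, 0.003, 0.155, 0, 1, 0.0945, 0.003, 0.17, 0, 1, 0.0945, 0.003, 0.18, 0, 1, 0.0945, 0.003, 0.1826, 0, 1, 0.0945, 0.003, 0.1826, 0, 1, 0.0945, 0.003, 0.1826, 0, 1]
  grip_force: 15

```text
clock: 7.85
eef_pos: [0.5172, -0.0998, 0.0414]
tcp_rot: [[0.261, 0.965, 0.001], [0.965, -0.261, 0.0], [0.0, 0.001, -1.0]]
ft_force: [0.1, -0.2, -1.7]
gripper_width: 0.0204
```

```bash
python3 snap.py w5
python3 - <<'E'
from station import arm
from h import *
s=arm.get_image("side");np.save("pics/s5.npy",s,allow_pickle=True)
cv2.imwrite("pics/s5.png",cv2.resize(s["color"][130:230,240:350,::-1],None,fx=5,fy=5,interpolation=cv2.INTER_CUBIC))
E
```

```text
[ 0.5172 -0.0998  0.0414] [ 0.13 -0.16 -1.68] 7.85 0.02043398113386955
```

View pics/w5.png

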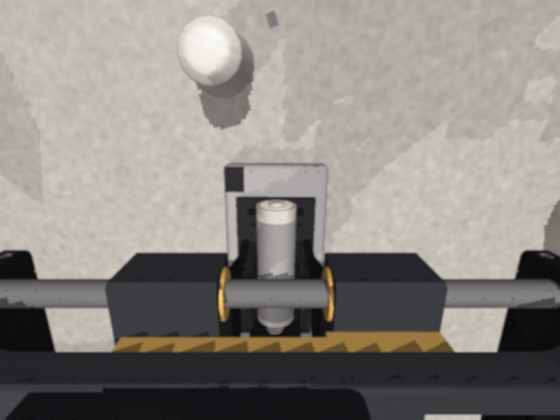

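View pics/s5.png

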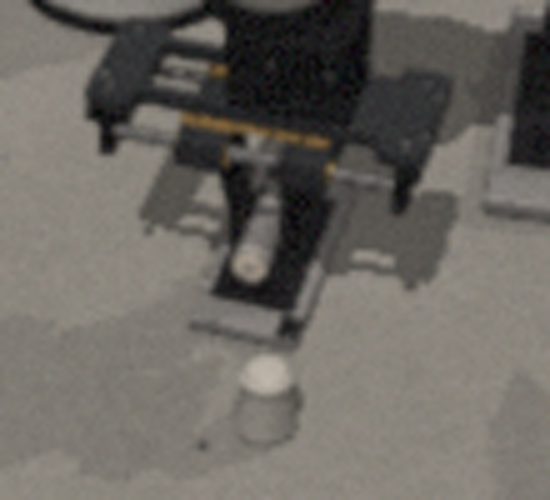

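Run:
```python
from h import *
d=np.load("pics/w5.npy",allow_pickle=True).item();i=d["i"];o=d["o"]
R=np.array(o["tcp_rot"]);p=np.array(o["eef_pos"])
T=lambda q:(R.T@(q-p)*1000).round(1)
cv2.imwrite("pics/w5c.png",cv2.resize(i["color"][155:240,215:340,::-1],None,fx=6,fy=6,interpolation=cv2.INTER_CUBIC))
print("base end",T(ray(i,276,164,.012,o)),T(ray(i,226,165,.012,o)),T(ray(i,327,165,.012,o)),"bay",T(ray(i,276,197.5,.016,o)))
for v in(200,202,205): print(T(ray(i,276,v,.0485,o)),T(ray(i,276,v,.057,o)))
```

```text
base end [48.6  0.9 29.4] [ 48.  -30.   29.4] [48.  32.4 29.5] bay [28.3  0.9 25.4]
[35.6  0.9 -7.1] [ 38.    0.9 -15.6]
[34.6  0.9 -7.1] [ 36.9   0.9 -15.6]
[32.9  0.9 -7.1] [ 35.4   0.9 -15.6]
```

View pics/w5c.png

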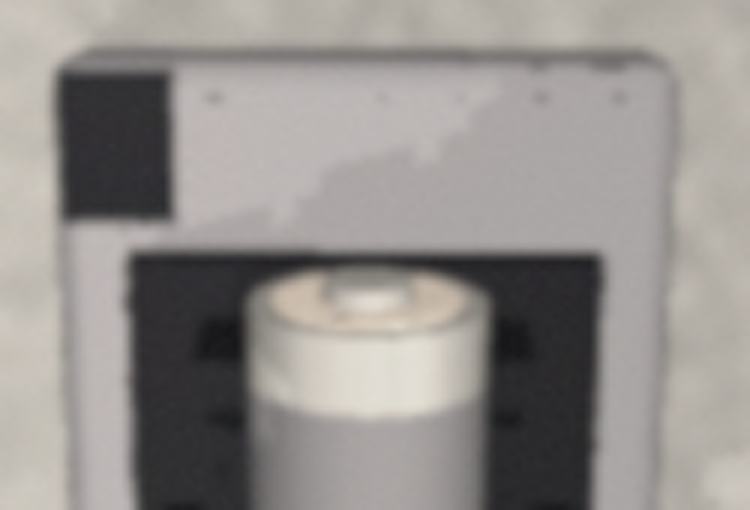

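Lateral alignment is good: charger sides 226/327, cell at 276. Now lowering the nub end lightly onto the wall top with a weak grip, so the cell pivots nub-up.

Request:
send_rows:
  series: [0, 0, 0.001, 0, 1, 0, 0, 0.002, 0, 1, 0, 0, 0.003, 0, 1, 0, 0, 0.004, 0, 1, 0, 0, 0.005, 0, 1, 0, 0, 0.0055, 0, 1, 0, 0, 0.006, 0, 1, 0, 0, 0.0065, 0, 1, 0, 0, 0.0065, 0, 1, 0, 0, 0.0065, 0, 1]
  grip_force: 6

```text
clock: 9.2
eef_pos: [0.5168, -0.0998, 0.0343]
tcp_rot: [[0.261, 0.965, 0.0], [0.965, -0.261, -0.0], [-0.0, 0.0, -1.0]]
ft_force: [-0.6, -2.4, 1.9]
gripper_width: 0.0206
```

```bash
python3 snap.py w6 215 155 125 85 6
```

```text
[ 0.5168 -0.0998  0.0343] [-0.6  -2.41  1.91] 9.2 0.020557784650951427
```

View pics/w6.png

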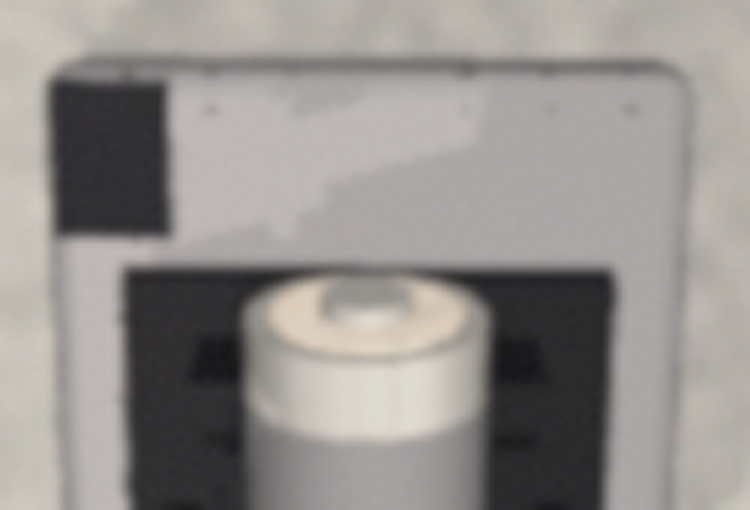

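It is pivoting: more of the nub face shows, with about 2–3 N of contact. Continuing.

Request:
send_rows:
  series: [0, 0, 0.0004, 0, 1, 0, 0, 0.0008, 0, 1, 0, 0, 0.0012, 0, 1, 0, 0, 0.0015, 0, 1, 0, 0, 0.0018, 0, 1, 0, 0, 0.002, 0, 1, 0, 0, 0.0022, 0, 1, 0, 0, 0.0024, 0, 1, 0, 0, 0.0024, 0, 1, 0, 0, 0.0024, 0, 1]
  grip_force: 6

```text
clock: 10.5
eef_pos: [0.5167, -0.0997, 0.0318]
tcp_rot: [[0.261, 0.965, -0.0], [0.965, -0.261, -0.0], [-0.0, -0.0, -1.0]]
ft_force: [-0.6, -2.0, 1.2]
gripper_width: 0.0207
```

```bash
python3 snap.py w7 215 155 125 85 6;python3 - <<'E'
from station import arm
from h import *
s=arm.get_image("scene");np.save("pics/s7.npy",s,allow_pickle=True)
cv2.imwrite("pics/s7.png",cv2.resize(s["color"][140:240,200:310,::-1],None,fx=5,fy=5,interpolation=cv2.INTER_CUBIC))
E
```

```text
[ 0.5167 -0.0997  0.0318] [-0.6  -1.98  1.19] 10.5 0.0207179478622661
```

View pics/w7.png

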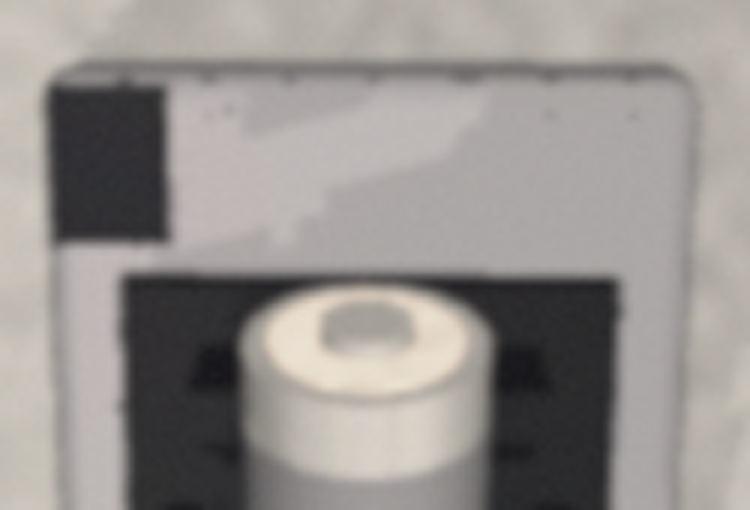

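View pics/s7.png

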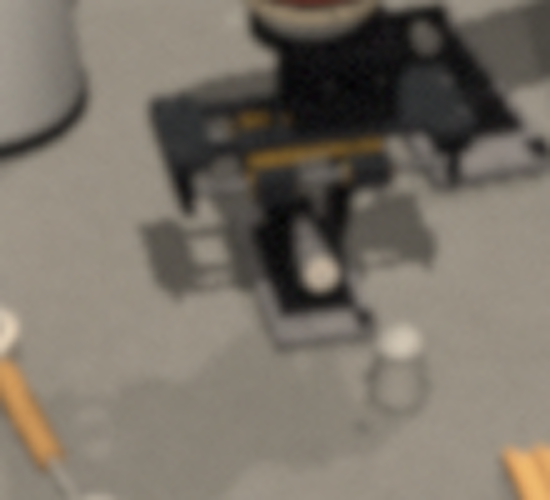

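Request:
send_rows:
  series: [0, 0, 0.0004, 0, 1, 0, 0, 0.0008, 0, 1, 0, 0, 0.0011, 0, 1, 0, 0, 0.0011, 0, 1, 0, 0, 0.0011, 0, 1, 0, 0, 0.0011, 0, 1, 0, 0, 0.0011, 0, 1, 0, 0, 0.0011, 0, 1, 0, 0, 0.0011, 0, 1, 0, 0, 0.0011, 0, 1]
  grip_force: 6

```text
clock: 11.85
eef_pos: [0.5167, -0.0997, 0.0308]
tcp_rot: [[0.261, 0.965, -0.0], [0.965, -0.261, 0.0], [-0.0, -0.0, -1.0]]
ft_force: [-0.8, -1.6, 2.2]
gripper_width: 0.0209
```

```bash
python3 snap.py w8 215 155 125 85 6
```

```text
[ 0.5167 -0.0997  0.0308] [-0.84 -1.61  2.17] 11.85 0.020881152048240457
```

View pics/w8.png

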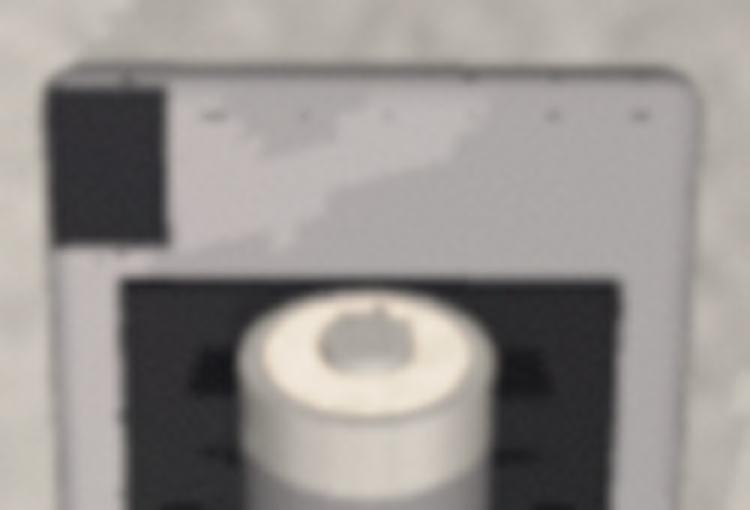

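Tilt is now about 15° (ellipse 135/256). Firming the grip, lifting 1 mm, then approaching the spring.

Request:
send_rows:
  series: [0, 0, 0, 0, 1, 0, 0, 0, 0, 1, 0, 0, -0.0005, 0, 1, 0, 0, -0.001, 0, 1, -0.0015, 0, -0.001, 0, 1, -0.003, 0, -0.001, 0, 1, -0.0045, 0, -0.001, 0, 1, -0.006, 0, -0.001, 0, 1, -0.006, 0, -0.001, 0, 1, -0.006, 0, -0.001, 0, 1]
  grip_force: 25

```text
clock: 13.15
eef_pos: [0.5151, -0.1055, 0.0318]
tcp_rot: [[0.261, 0.965, -0.0], [0.965, -0.261, 0.0], [0.0, -0.0, -1.0]]
ft_force: [-0.6, -0.8, -1.3]
gripper_width: 0.0201
```

```bash
python3 snap.py w9 200 140 160 120 5
```

```text
[ 0.5151 -0.1055  0.0318] [-0.57 -0.79 -1.27] 13.15 0.020097344510957113
```

View pics/w9.png

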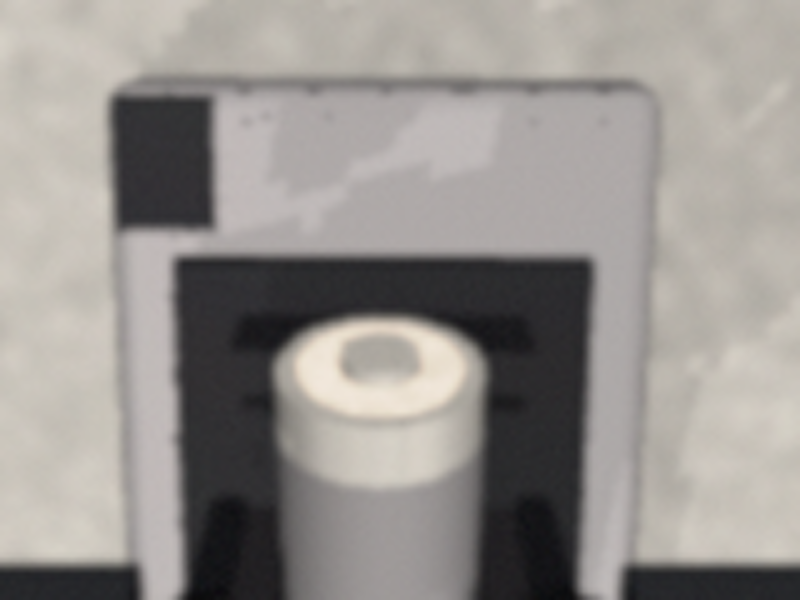

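Run:
```python
from h import *
d=np.load("pics/w9.npy",allow_pickle=True).item();i=d["i"];o=d["o"]
R=np.array(o["tcp_rot"]);p=np.array(o["eef_pos"])
T=lambda q:(R.T@(q-p)*1000).round(1)
f=lambda x,y:(200+x/5-.5,140+y/5-.5)
print("wall",[T(ray(i,*f(253,v),.031,o)) for v in(315,350)],T(ray(i,*f(237,333),.031,o)),T(ray(i,*f(530,333),.031,o)))
print("bay",T(ray(i,*f(384,257),.016,o)),"base",T(ray(i,*f(384,92),.012,o)))
```

```text
wall [array([ 32.1, -13.2,   0.8]), array([ 28.1, -13.3,   0.8])] [ 30.  -15.    0.8] [30.  17.   0.8]
bay [34.9  1.1 15.8] base [53.7  1.1 19.8]
```

Request:
send_rows:
  series: [-0.0005, 0, 0, 0, 1, -0.001, 0, 0, 0, 1, -0.0015, 0, 0, 0, 1, -0.002, 0, 0, 0, 1, -0.0025, 0, 0, 0, 1, -0.0025, 0, 0, 0, 1, -0.0025, 0, 0, 0, 1, -0.0025, 0, 0, 0, 1, -0.0025, 0, 0, 0, 1, -0.0025, 0, 0, 0, 1]
  grip_force: 25

```text
clock: 14.45
eef_pos: [0.5145, -0.108, 0.0318]
tcp_rot: [[0.261, 0.965, 0.0], [0.965, -0.261, -0.0], [-0.0, 0.0, -1.0]]
ft_force: [-0.3, 0.0, -1.7]
gripper_width: 0.0205
```

Request:
send_rows:
  series: [-0.0005, 0, 0, 0, 1, -0.001, 0, 0, 0, 1, -0.0015, 0, 0, 0, 1, -0.002, 0, 0, 0, 1, -0.002, 0, 0, 0, 1, -0.002, 0, 0, 0, 1, -0.002, 0, 0, 0, 1, -0.002, 0, 0, 0, 1, -0.002, 0, 0, 0, 1, -0.002, 0, 0, 0, 1]
  grip_force: 25

```text
clock: 15.7
eef_pos: [0.5139, -0.1099, 0.0318]
tcp_rot: [[0.261, 0.965, -0.0], [0.965, -0.261, -0.0], [-0.0, -0.0, -1.0]]
ft_force: [0.2, 0.4, -0.5]
gripper_width: 0.02
```

Request:
send_rows:
  series: [-0.0005, 0, 0, 0, 1, -0.001, 0, 0, 0, 1, -0.0015, 0, 0, 0, 1, -0.002, 0, 0, 0, 1, -0.002, 0, 0, 0, 1, -0.002, 0, 0, 0, 1, -0.002, 0, 0, 0, 1, -0.002, 0, 0, 0, 1, -0.002, 0, 0, 0, 1, -0.002, 0, 0, 0, 1]
  grip_force: 25

```text
clock: 16.95
eef_pos: [0.5135, -0.1117, 0.0318]
tcp_rot: [[0.261, 0.965, 0.0], [0.965, -0.261, 0.0], [0.0, 0.0, -1.0]]
ft_force: [0.5, 2.6, -0.9]
gripper_width: 0.0204
```

```bash
python3 snap.py w10 200 140 160 120 5
```

```text
[ 0.5135 -0.1117  0.0318] [ 0.5   2.56 -0.89] 16.95 0.020414049719471177
```

View pics/w10.png

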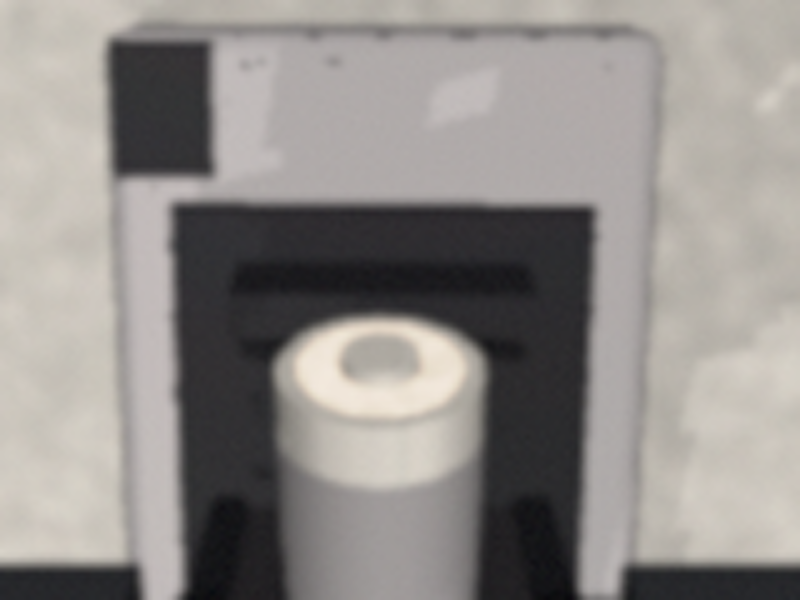

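Run:
```python
from h import *
d=np.load("pics/w10.npy",allow_pickle=True).item();i=d["i"];o=d["o"]
R=np.array(o["tcp_rot"]);p=np.array(o["eef_pos"])
T=lambda q:(R.T@(q-p)*1000).round(1)
f=lambda x,y:(200+x/5-.5,140+y/5-.5)
print("wall",[T(ray(i,*f(253,v),.031,o)) for v in(295,342)],[T(ray(i,*f(v,320),.031,o)) for v in(240,528)])
print("wall foot",T(ray(i,*f(384,262),.016,o)),"bay",T(ray(i,*f(384,205),.016,o)))
```

```text
wall [array([ 34.3, -13.1,   0.8]), array([ 29. , -13.3,   0.8])] [array([ 31.5, -14.6,   0.8]), array([31.5, 16.8,  0.8])]
wall foot [34.3  1.1 15.8] bay [41.1  1.1 15.8]
```

Contact is felt: the y force rose by about 2.5 N, agreeing with the wall top's inner edge seen 29 mm ahead. Squeezing the spring in steps.

Request:
send_rows:
  series: [-0.0005, 0, 0, 0, 1, -0.001, 0, 0, 0, 1, -0.0015, 0, 0, 0, 1, -0.002, 0, 0, 0, 1, -0.0025, 0, 0, 0, 1, -0.003, 0, 0, 0, 1, -0.0035, 0, 0, 0, 1, -0.004, 0, 0, 0, 1, -0.004, 0, 0, 0, 1, -0.004, 0, 0, 0, 1]
  grip_force: 30

```text
clock: 18.25
eef_pos: [0.5126, -0.115, 0.0318]
tcp_rot: [[0.26, 0.966, 0.0], [0.966, -0.26, 0.001], [0.001, -0.0, -1.0]]
ft_force: [1.6, 5.7, -1.1]
gripper_width: 0.0202
```

```bash
python3 snap.py w11 200 140 160 120 5
```

```text
[ 0.5126 -0.115   0.0318] [ 1.56  5.71 -1.09] 18.25 0.020152981215438896
```

View pics/w11.png

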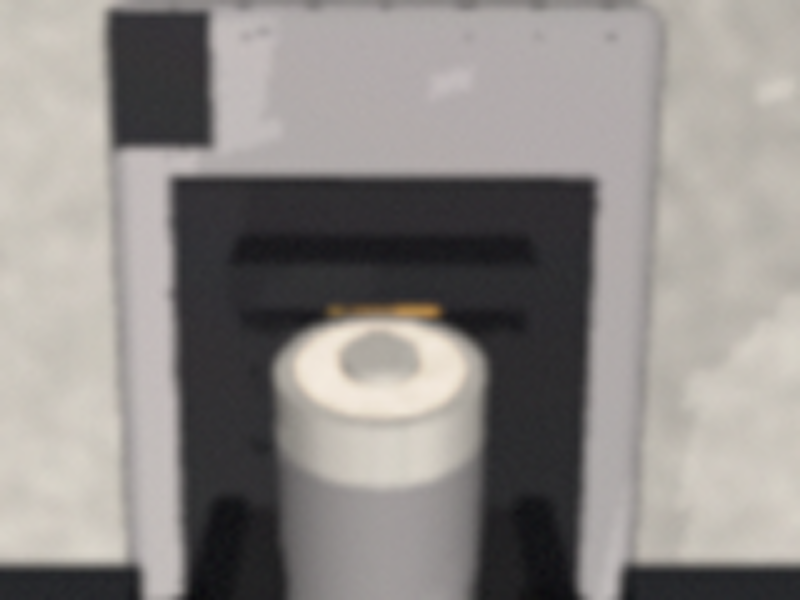

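Request:
send_rows:
  series: [-0.0005, 0, 0, 0, 1, -0.001, 0, 0, 0, 1, -0.0015, 0, 0, 0, 1, -0.002, 0, 0, 0, 1, -0.0025, 0, 0, 0, 1, -0.003, 0, 0, 0, 1, -0.0035, 0, 0, 0, 1, -0.0035, 0, 0, 0, 1, -0.0035, 0, 0, 0, 1, -0.0035, 0, 0, 0, 1]
  grip_force: 30

```text
clock: 19.55
eef_pos: [0.5119, -0.1175, 0.0318]
tcp_rot: [[0.26, 0.966, 0.0], [0.966, -0.26, 0.002], [0.002, -0.0, -1.0]]
ft_force: [1.9, 9.0, -0.3]
gripper_width: 0.0196
```

```bash
python3 snap.py w12 200 140 160 120 5
python3 - <<'E'
from h import *
d=np.load("pics/w12.npy",allow_pickle=True).item();i=d["i"];o=d["o"]
R=np.array(o["tcp_rot"]);p=np.array(o["eef_pos"])
print("F tool",(R.T@np.array(o["ft_force"])).round(1))
E
```

```text
[ 0.5119 -0.1175  0.0318] [ 1.9   9.   -0.27] 19.55 0.01961209798221375
F tool [ 9.2 -0.5  0.3]
```

View pics/w12.png

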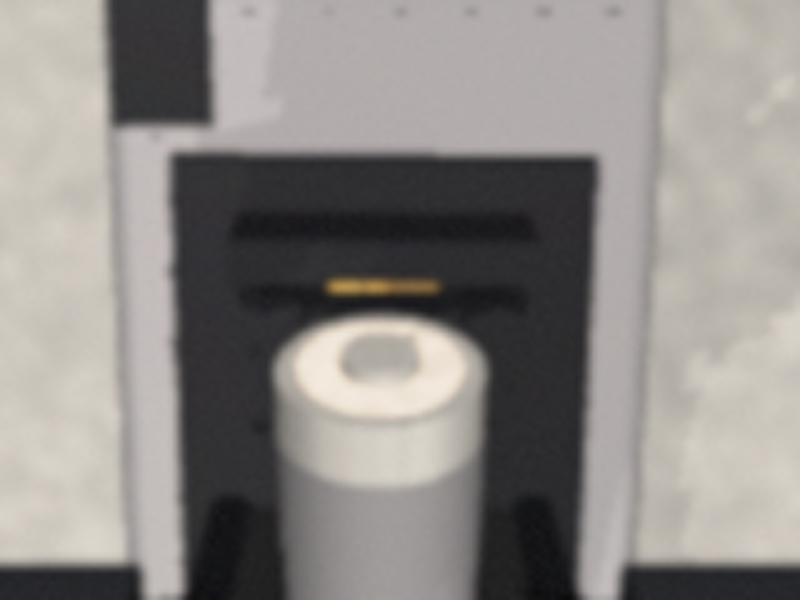

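Request:
send_rows:
  series: [-0.0003, 0, 0, 0, 1, -0.0006, 0, 0, 0, 1, -0.0009, 0, 0, 0, 1, -0.0012, 0, 0, 0, 1, -0.0014, 0, 0, 0, 1, -0.0014, 0, 0, 0, 1, -0.0014, 0, 0.0005, 0, 1, -0.0014, 0, 0.001, 0, 1, -0.0014, 0, 0.0015, 0, 1, -0.0014, 0, 0.0015, 0, 1]
  grip_force: 25

```text
clock: 20.85
eef_pos: [0.5117, -0.1185, 0.0306]
tcp_rot: [[0.259, 0.966, 0.001], [0.966, -0.259, 0.002], [0.002, -0.0, -1.0]]
ft_force: [-0.4, 10.9, 4.5]
gripper_width: 0.0206
```

```bash
python3 snap.py w13 200 140 160 120 5
python3 - <<'E'
from h import *
d=np.load("pics/w13.npy",allow_pickle=True).item();i=d["i"];o=d["o"]
R=np.array(o["tcp_rot"]);p=np.array(o["eef_pos"])
print("F tool",(R.T@np.array(o["ft_force"])).round(1))
E
```

```text
[ 0.5117 -0.1185  0.0306] [-0.44 10.93  4.5 ] 20.85 0.020577635113286072
F tool [10.5 -3.3 -4.5]
```

View pics/w13.png

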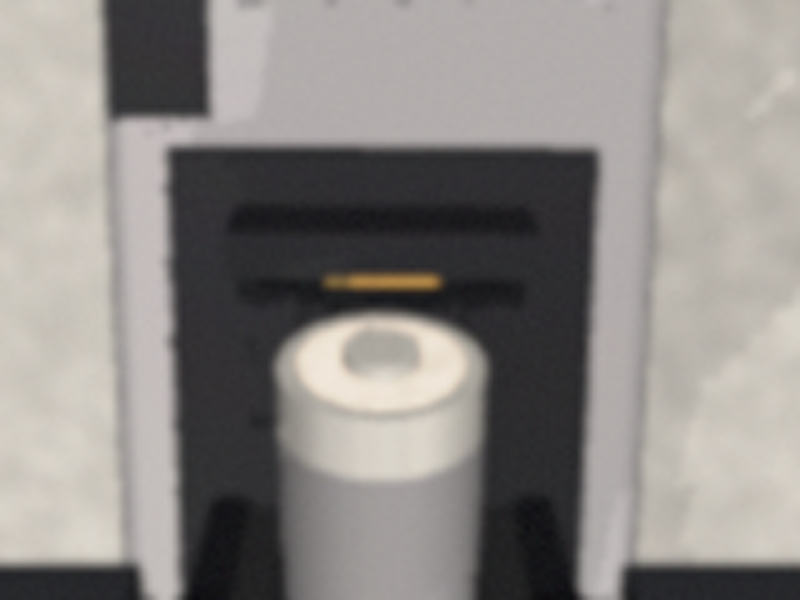

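Forces are modest: 10.5 N along the bay, 4.5 N up. The flat end has touched down and the cell is beginning to level. Continuing slowly.

Request:
send_rows:
  series: [0, 0, 0.0003, 0, 1, 0, 0, 0.0006, 0, 1, 0, 0, 0.0009, 0, 1, 0, 0, 0.0012, 0, 1, 0, 0, 0.0015, 0, 1, 0, 0, 0.0018, 0, 1, 0, 0, 0.002, 0, 1, 0, 0, 0.002, 0, 1, 0, 0, 0.002, 0, 1, 0, 0, 0.002, 0, 1]
  grip_force: 22

```text
clock: 22.15
eef_pos: [0.5118, -0.1187, 0.0287]
tcp_rot: [[0.26, 0.966, 0.001], [0.966, -0.26, 0.002], [0.002, 0.0, -1.0]]
ft_force: [0.8, 9.1, 3.9]
gripper_width: 0.0202
```

```bash
cat >> snap.py <<'E'
print("F tool",(np.array(o["tcp_rot"]).T@np.array(o["ft_force"])).round(1))
E
python3 snap.py w14 200 140 160 120 5
```

```text
[ 0.5118 -0.1187  0.0287] [0.76 9.11 3.87] 22.15 0.02023507503758994
F tool [ 9.  -1.6 -3.9]
```

View pics/w14.png

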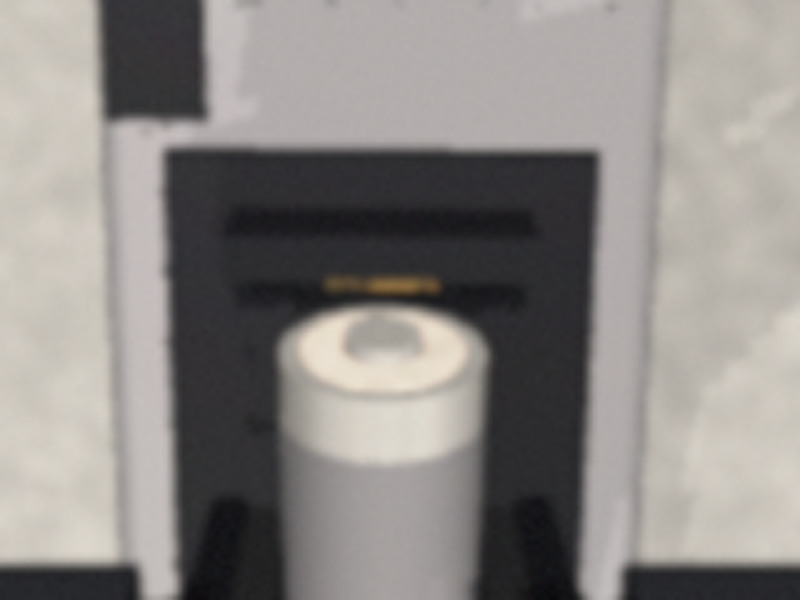

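Request:
send_rows:
  series: [0, 0, 0.0003, 0, 1, 0, 0, 0.0006, 0, 1, 0, 0, 0.0009, 0, 1, 0, 0, 0.0012, 0, 1, 0, 0, 0.0015, 0, 1, 0, 0, 0.0018, 0, 1, 0, 0, 0.0021, 0, 1, 0, 0, 0.0024, 0, 1, 0, 0, 0.0027, 0, 1, 0, 0, 0.0027, 0, 1]
  grip_force: 22

```text
clock: 23.45
eef_pos: [0.5118, -0.1188, 0.0259]
tcp_rot: [[0.26, 0.966, 0.001], [0.966, -0.26, 0.002], [0.002, 0.0, -1.0]]
ft_force: [1.0, 10.0, 3.5]
gripper_width: 0.0204
```

```bash
python3 snap.py w15 200 140 160 120 5
```

```text
[ 0.5118 -0.1188  0.0259] [1.01 9.96 3.54] 23.45 0.020357681489045473
F tool [ 9.9 -1.6 -3.5]
```

View pics/w15.png

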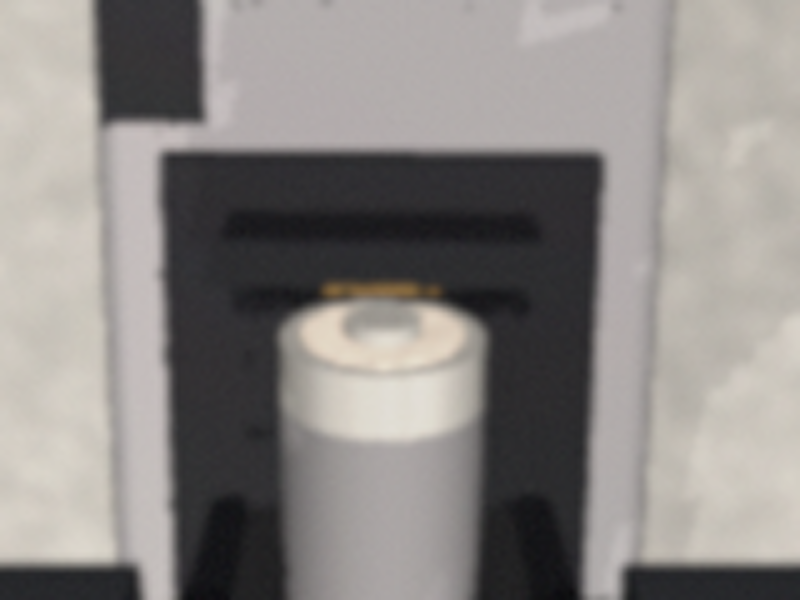

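The nub end's lower edge is already below the wall top. Continuing down.

Request:
send_rows:
  series: [0, 0, 0.0004, 0, 1, 0, 0, 0.0008, 0, 1, 0, 0, 0.0012, 0, 1, 0, 0, 0.0015, 0, 1, 0, 0, 0.0018, 0, 1, 0, 0, 0.0021, 0, 1, 0, 0, 0.0024, 0, 1, 0, 0, 0.0027, 0, 1, 0, 0, 0.003, 0, 1, 0, 0, 0.003, 0, 1]
  grip_force: 22

```text
clock: 24.75
eef_pos: [0.5117, -0.119, 0.0229]
tcp_rot: [[0.26, 0.966, 0.001], [0.966, -0.26, 0.002], [0.002, 0.0, -1.0]]
ft_force: [0.2, 8.4, 2.5]
gripper_width: 0.02
```

```bash
python3 snap.py w16 200 140 160 120 5
```

```text
[ 0.5117 -0.119   0.0229] [0.19 8.36 2.47] 24.75 0.020032275458261455
F tool [ 8.1 -2.  -2.5]
```

View pics/w16.png

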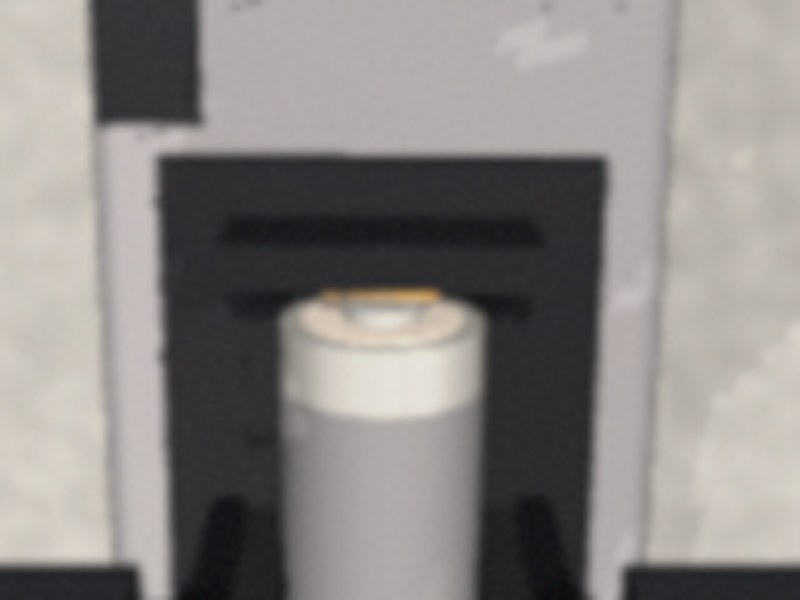

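The gold wall edge (380,296) now hides the nub, so the nub is behind and below the wall top. Last 1.5 mm.

Request:
send_rows:
  series: [0, 0, 0.0003, 0, 1, 0, 0, 0.0006, 0, 1, 0, 0, 0.0008, 0, 1, 0, 0, 0.001, 0, 1, 0, 0, 0.0012, 0, 1, 0, 0, 0.0014, 0, 1, 0, 0, 0.0014, 0, 1, 0, 0, 0.0014, 0, 1, 0, 0, 0.0014, 0, 1, 0, 0, 0.0014, 0, 1]
  grip_force: 22

```text
clock: 26.05
eef_pos: [0.5119, -0.1191, 0.0216]
tcp_rot: [[0.26, 0.966, 0.001], [0.966, -0.26, 0.001], [0.002, 0.001, -1.0]]
ft_force: [1.1, 8.3, 2.5]
gripper_width: 0.0201
```

```bash
python3 snap.py w17 200 140 160 120 5
```

```text
[ 0.5119 -0.1191  0.0216] [1.11 8.26 2.55] 26.05 0.020050030266063678
F tool [ 8.3 -1.1 -2.5]
```

View pics/w17.png

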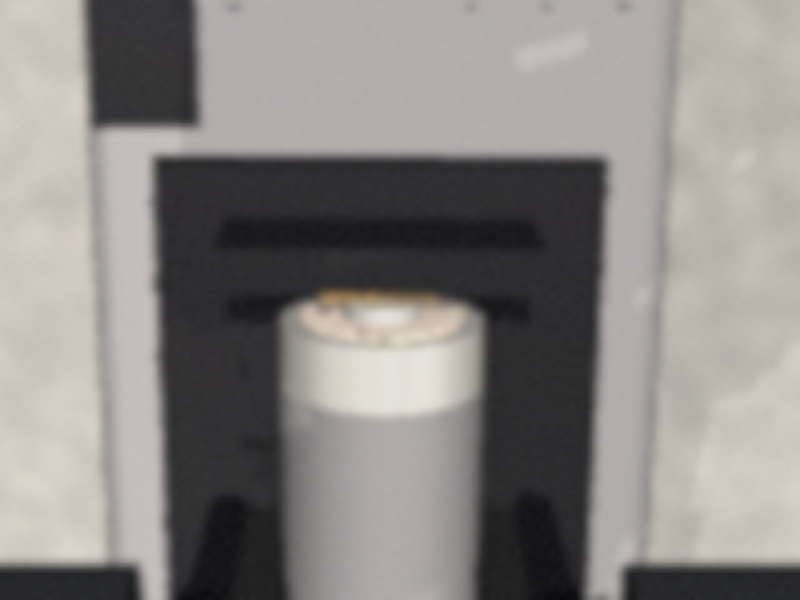

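The cell appears down: axis about 26.6 mm, Fx 8.3 N, so the squeeze is close to the seated 4.5 mm. Easing the grip and opening.

Request:
send_rows:
  series: [0, 0, 0.0003, 0, 1, 0, 0, 0.0003, 0, 1, 0, 0, 0.0003, 0, 1, 0, 0, 0.0003, 0, 0.5, 0, 0, 0.0003, 0, 0.45, 0, 0, 0.0003, 0, 0.4, 0, 0, 0.0003, 0, 0.35, 0, 0, 0.0003, 0, 0.3, 0, 0, 0.0003, 0, 0.3, 0, 0, 0.0003, 0, 0.3]
  grip_force: 8

```text
clock: 27.35
eef_pos: [0.5111, -0.1204, 0.0209]
tcp_rot: [[0.261, 0.965, -0.0], [0.965, -0.261, -0.0], [-0.0, -0.0, -1.0]]
ft_force: [-0.4, 0.6, 0.1]
gripper_width: 0.0307
```

```bash
python3 snap.py w18 200 140 160 120 5
```

```text
[ 0.5111 -0.1204  0.0209] [-0.41  0.56  0.06] 27.35 0.030707478780453185
F tool [ 0.4 -0.5 -0.1]
```

View pics/w18.png

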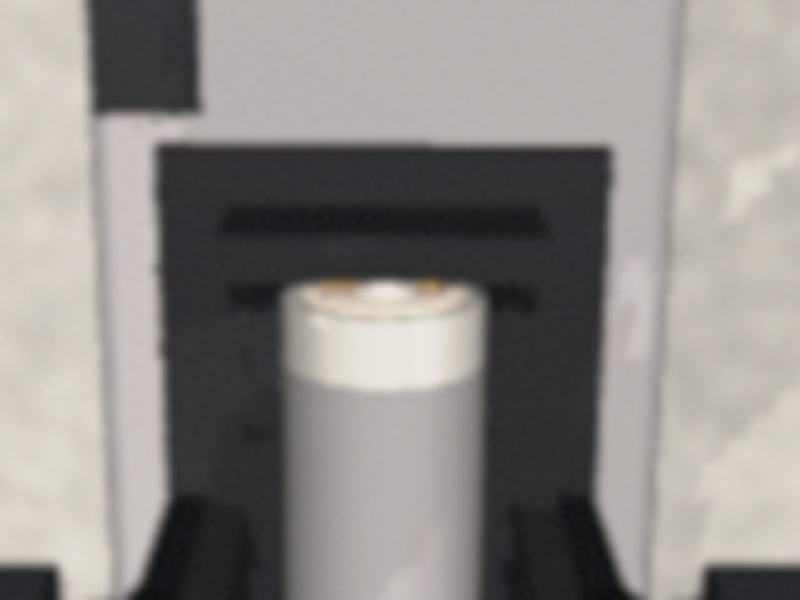

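Released; the spring has pushed the nub against the wall. Retracting straight up to check from above.

Request:
send_rows:
  series: [0, 0, -0.005, 0, 0.2, 0, 0, -0.015, 0, 0.2, 0, 0, -0.03, 0, 0.2, 0, 0, -0.05, 0, 0.2, 0, 0, -0.08, 0, 0, -0.02, 0, -0.12, 0, 0, -0.06, 0, -0.16, 0, 0, -0.1, 0, -0.18, 0, 0, -0.1, 0, -0.18, 0, 0, -0.1, 0, -0.18, 0, 0]

```text
clock: 28.65
eef_pos: [0.4851, -0.2165, 0.2012]
tcp_rot: [[0.261, 0.965, 0.001], [0.965, -0.261, 0.001], [0.001, 0.0, -1.0]]
ft_force: [1.0, 0.1, -0.3]
gripper_width: 0.0436
```

```bash
python3 snap.py w19
python3 - <<'E'
from station import arm
from h import *
d=np.load("pics/w19.npy",allow_pickle=True).item();i=d["i"]
a=cv2.resize(i["color"][30:200,230:330,::-1],(350,595),interpolation=cv2.INTER_CUBIC)
s=arm.get_image("side");np.save("pics/s19.npy",s,allow_pickle=True)
b=cv2.resize(s["color"][150:218,270:321,::-1],(446,595),interpolation=cv2.INTER_CUBIC)
cv2.imwrite("pics/w19c.png",np.hstack([a,b]))
E
```

```text
[ 0.4851 -0.2165  0.2012] [ 1.02  0.08 -0.27] 28.65 0.04356582824027161
F tool [0.3 1.  0.3]
```

View pics/w19c.png

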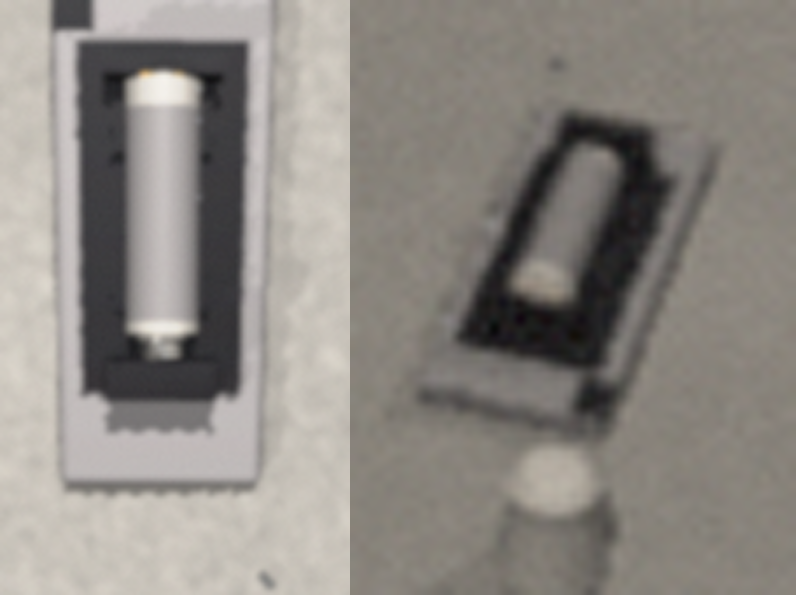

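Seen from above, the cell lies between spring and end wall with the nub behind the wall. I'll check height and level with depth.

Run:
```python
from h import *
d=np.load("pics/w19.npy",allow_pickle=True).item();i=d["i"];o=d["o"]
R=np.array(o["tcp_rot"]);p=np.array(o["eef_pos"])
for v in range(50,128,6):
    q=[dpt(i,u,v,o) for u in(275,276,277)]
    t=np.array([R.T@(x-p) for x in q]).mean(0)*1000
    print(v,t.round(1),"z",(np.mean([x[2] for x in q])*1000).round(1))
for uv in((255,160),(290,160),(255,80),(276,45)): print("ref",uv,dpt(i,*uv,o)[2]*1000)
```

```text
50 [137.9   1.  171. ] z 30.3
56 [131.4   1.  164. ] z 37.2
62 [126.2   1.  164.1] z 37.1
68 [120.8   1.  164.1] z 37.2
74 [115.5   1.  164. ] z 37.3
80 [110.    1.  163.9] z 37.3
86 [104.6   1.  163.8] z 37.4
92 [ 99.    1.  163.5] z 37.8
98 [ 93.4   1.  163.6] z 37.6
104 [ 87.7   1.  163. ] z 38.3
110 [ 82.1   1.  163.9] z 37.4
116 [ 76.3   1.  162.6] z 38.6
122 [ 70.5   1.  163.3] z 37.9
ref (255, 160) 12.84334329515585
ref (290, 160) 10.562841222838681
ref (255, 80) 15.494153444963466
ref (276, 45) 31.099849660334634
```

Nub end top at 37.2 mm (expected 37), but the flat end reads about 1 mm higher. Averaging more frames to see whether that is real.

Run:
```python
from station import arm
from h import *
o=arm.get_obs();F=[arm.get_image("wrist") for _ in range(8)]
R=np.array(o["tcp_rot"]);p=np.array(o["eef_pos"])
i=dict(F[0]);i["depth"]=np.median([f["depth"] for f in F],0)
def line(us,vs):
    P=np.array([[R.T@(dpt(i,u,v,o)-p)*1000 for u in us] for v in vs]).mean(1)
    k=np.polyfit(P[:,0],-P[:,2],1);z=p[2]*1000-P[:,2];print(us,np.degrees(np.arctan(k[0])).round(2),z.round(1)[::3])
line((275,276,277),range(56,123)); line((246,247,248),range(45,160)); line((303,304),range(45,160));line((230,),range(40,160))
```

```text
(275, 276, 277) -0.65 [37.4 37.2 37.4 37.3 37.8 37.7 37.5 37.6 37.3 38.  37.8 38.  37.7 37.9
 37.8 37.5 37.9 38.  37.6 38.1 38.1 38.  37.9]
(246, 247, 248) 2.14 [11.6 11.2 11.5 11.3 11.3 11.5 11.2 11.1 11.4 11.5 11.5 11.2 11.5 11.
 11.3 11.1 11.1 11.1 11.2 11.4 11.3 11.1 11.2 10.8 10.8 10.8 10.7 10.5
 10.5 10.6 10.4  9.2  7.3  7.3  7.2  7.   7.4  7.2  7. ]
(303, 304) 0.33 [11.5 11.9 11.4 11.7 11.1 11.4 11.5 11.5 11.5 11.3 11.6 11.7 11.5 11.9
 11.4 11.7 11.5 11.3 11.6 11.5 11.3 11.8 11.7 11.4 10.8 11.5 11.6 11.
 11.2 11.3 11.1 11.1 11.6 11.4 11.3 11.2 10.7 11.  10.8]
(230,) 0.05 [-0.3  0.2 -0.2  0.3 -0.9 -0.7 -1.2 -1.1  0.1  0.1 -0.5 -0.5 -0.3 -0.3
 -0.5 -0.5 -0.8 -0.2 -0.5 -0.5 -1.1 -0.3 -0.5 -0.7 -0.1 -0.2 -0.7 -1.1
 -0.3 -0.4 -0.9 -0.8 -0.6 -1.4  0.1 -0.7  0.1 -1.1 -0.7 -0.1]
```

Relative to the base the flat end sits about 1 mm high, roughly 0.8–1°. I'll settle it with a light touch from closed fingertips, 20 mm behind the middle.

Request:
send_rows:
  series: [0.03, 0, 0.02, 0, 0.5, 0.06, 0, 0.05, 0, 1, 0.08, 0, 0.09, 0, 1, 0.08, 0, 0.12, 0, 1, 0.08, 0, 0.14, 0, 1, 0.08, 0, 0.15, 0, 1, 0.08, 0, 0.155, 0, 1, 0.08, 0, 0.158, 0, 1, 0.08, 0, 0.158, 0, 1, 0.08, 0, 0.158, 0, 1]
  grip_force: 5

```text
clock: 30.4
eef_pos: [0.5062, -0.1397, 0.0433]
tcp_rot: [[0.261, 0.965, 0.001], [0.965, -0.261, 0.0], [0.0, 0.001, -1.0]]
ft_force: [-0.4, 0.0, 0.4]
gripper_width: 0.0004
```

```bash
python3 snap.py w20
```

```text
[ 0.5062 -0.1397  0.0433] [-0.39  0.    0.37] 30.4 0.00038796950762895027
F tool [-0.1 -0.4 -0.4]
```

View pics/w20.png

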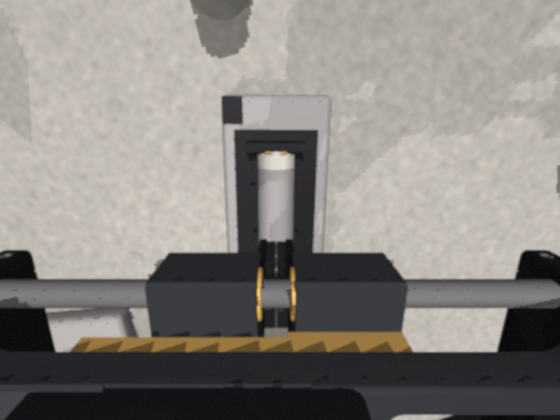

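The closed fingers are centred over the flat half of the cell (276,245). Lowering gently.

Request:
send_rows:
  series: [0, 0, 0.001, 0, 1, 0, 0, 0.002, 0, 1, 0, 0, 0.003, 0, 1, 0, 0, 0.0036, 0, 1, 0, 0, 0.0042, 0, 1, 0, 0, 0.0046, 0, 1, 0, 0, 0.005, 0, 1, 0, 0, 0.0054, 0, 1, 0, 0, 0.0054, 0, 1, 0, 0, 0.0054, 0, 1]

```text
clock: 31.7
eef_pos: [0.5061, -0.1399, 0.0376]
tcp_rot: [[0.261, 0.965, 0.0], [0.965, -0.261, -0.0], [-0.0, 0.0, -1.0]]
ft_force: [-0.5, -1.6, 4.7]
gripper_width: 0.0006
```

Request:
send_rows:
  series: [0, 0, 0.0001, 0, 1, 0, 0, 0.0002, 0, 1, 0, 0, 0.0003, 0, 1, 0, 0, 0.0004, 0, 1, 0, 0, 0.0004, 0, 1, 0, 0, 0.0004, 0, 1, 0, 0, 0.0004, 0, 1, 0, 0, 0.0004, 0, 1, 0, 0, 0.0004, 0, 1, 0, 0, 0.0004, 0, 1]

```text
clock: 32.95
eef_pos: [0.5061, -0.14, 0.0374]
tcp_rot: [[0.261, 0.965, 0.0], [0.965, -0.261, -0.0], [-0.0, 0.001, -1.0]]
ft_force: [-1.4, -0.7, 6.4]
gripper_width: 0.0002
```

Request:
send_rows:
  series: [0, 0, 0.0001, 0, 1, 0, 0, 0.0002, 0, 1, 0, 0, 0.0003, 0, 1, 0, 0, 0.0004, 0, 1, 0, 0, 0.0005, 0, 1, 0, 0, 0.0005, 0, 1, 0, 0, 0.0005, 0, 1, 0, 0, 0.0005, 0, 1, 0, 0, 0.0005, 0, 1, 0, 0, 0.0005, 0, 1]

```text
clock: 34.2
eef_pos: [0.5062, -0.14, 0.0372]
tcp_rot: [[0.261, 0.965, 0.001], [0.965, -0.261, 0.0], [0.0, 0.001, -1.0]]
ft_force: [-3.1, 0.4, 11.3]
gripper_width: 0.0004
```

The top at the flat end is now 37.2 mm at 11 N with stiff contact, so it is bottomed. Lifting off and re-measuring.

Request:
send_rows:
  series: [0, 0, -0.002, 0, 1, 0, 0, -0.006, 0, 1, 0, 0, -0.02, 0, 1, 0, 0, -0.05, 0, 1, -0.02, 0, -0.09, 0, 1, -0.05, 0, -0.13, 0, 1, -0.08, 0, -0.164, 0, 1, -0.08, 0, -0.164, 0, 1, -0.08, 0, -0.164, 0, 1, -0.08, 0, -0.164, 0, 1]

```text
clock: 35.45
eef_pos: [0.4848, -0.2156, 0.1996]
tcp_rot: [[0.259, 0.966, -0.002], [0.966, -0.259, 0.0], [-0.0, -0.002, -1.0]]
ft_force: [0.3, -0.9, 0.2]
gripper_width: 0.0005
```

```bash
python3 snap.py w21 230 30 100 170 3.5
python3 - <<'E'
from station import arm
from h import *
o=arm.get_obs();F=[arm.get_image("wrist") for _ in range(8)]
R=np.array(o["tcp_rot"]);p=np.array(o["eef_pos"])
i=dict(F[0]);i["depth"]=np.median([f["depth"] for f in F],0)
def line(us,vs):
    P=np.array([[R.T@(dpt(i,u,v,o)-p)*1000 for u in us] for v in vs]).mean(1)
    k=np.polyfit(P[:,0],-P[:,2],1);z=p[2]*1000-P[:,2];print(us,np.degrees(np.arctan(k[0])).round(2),z.round(1)[::3])
line((275,276,277),range(56,123));line((303,304),range(45,140))
s=arm.get_image("scene");cv2.imwrite("pics/s21.png",s["color"][:,:,::-1])
E
```

```text
[ 0.4848 -0.2156  0.1996] [ 0.3  -0.88  0.22] 35.45 0.00045197857924140426
F tool [-0.8  0.5 -0.2]
(275, 276, 277) 0.76 [36.7 36.9 37.  36.9 37.  36.5 36.6 36.4 36.5 36.5 36.5 36.4 36.4 36.5
 36.5 36.1 36.2 35.9 36.2 36.3 36.1 36.3 36.1]
(303, 304) 0.22 [11.4 11.3 11.6 11.4 11.5 11.1 11.1 11.1 11.1 11.2 11.5 11.3 11.4 10.9
 11.2 11.1 11.3 11.3 11.1 11.1 10.9 11.4 11.1 11.2 11.6 10.9 11.6 11.1
 11.5 10.8 11.2 10.7]
```

View pics/w21.png

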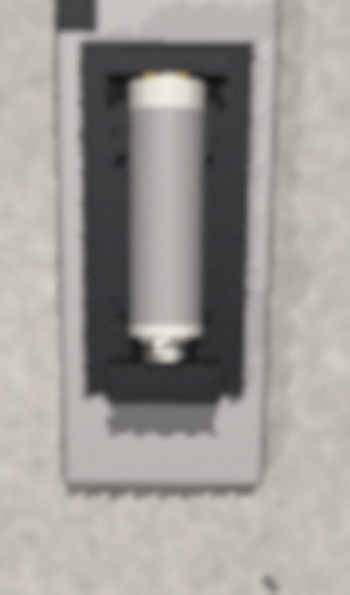

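View pics/s21.png

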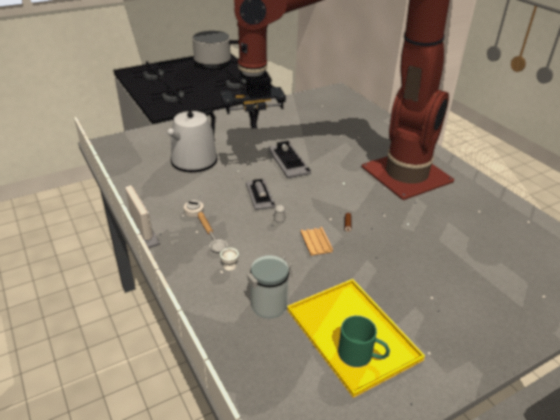

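Request:
send_rows:
  series: [0.02, 0, 0, 0, 1, 0.02, 0, 0, 0, 1, 0.02, 0, 0, 0, 1, 0.02, 0, 0, 0, 1, 0.02, 0, 0, 0, 1, 0.02, 0, 0, 0, 1, 0.02, 0, 0, 0, 1, 0.02, 0, 0, 0, 1, 0.02, 0, 0, 0, 1, 0.02, 0, 0, 0, 1]

```text
clock: 37.2
eef_pos: [0.4902, -0.1976, 0.2006]
tcp_rot: [[0.261, 0.965, -0.0], [0.965, -0.261, -0.0], [-0.0, -0.0, -1.0]]
ft_force: [0.3, 0.5, -0.1]
gripper_width: 0.0005
```

```bash
cat > lev.py <<'E'
from station import arm
from h import *
o=arm.get_obs();F=[arm.get_image("wrist") for _ in range(8)]
R=np.array(o["tcp_rot"]);p=np.array(o["eef_pos"])
i=dict(F[0]);i["depth"]=np.median([f["depth"] for f in F],0)
cv2.imwrite("pics/lev%.2f.png"%o["clock"],i["color"][:,:,::-1])
f,cx,cy=K(i);c,Rc=campose(i,o)
v,u=np.mgrid[0:240,200:350];D=i["depth"][0:240,200:350]
P=np.stack([(u-cx)/f*D,(v-cy)/f*D,D],-1)@Rc.T+c
Q=(P-p)@R; z=P[...,2]*1000; X=Q[...,0]*1000; Y=Q[...,1]*1000
m=(abs(Y-1)<2)&(z>34)&(z<40)
x0,x1=X[m].min(),X[m].max();print("cell x",x0,x1)
s=(x0+5<X)&(X<x1-3)
for nm,k in(("cell",m&s),("baseL",s&(Y<-25.5)&(Y>-30)&(z>8)),("baseR",s&(Y>26.5)&(Y<31)&(z>8)),("floor",s&(abs(abs(Y-1)-19)<3)&(z>12))):
    q=np.polyfit(X[k],z[k],1);print(nm,k.sum(),"deg",np.degrees(np.arctan(q[0])).round(2),"z at flat/nub end",np.polyval(q,[x0,x1]).round(2))
E
python3 lev.py
```

```text
cell x 28.58495697143015 115.43717715898323
cell 280 deg 0.99 z at flat/nub end [35.88 37.38]
baseL 311 deg -0.0 z at flat/nub end [11.58 11.58]
baseR 311 deg -0.04 z at flat/nub end [11.59 11.52]
floor 845 deg -0.84 z at flat/nub end [16.45 15.17]
```

The fit wrongly included the spring block's top (x < 42). Restricting it to the cell.

```bash
sed -i 's/^x0,x1=.*/x1=X[m].max();x0=x1-68;print("cell x",x0,x1)/' lev.py; python3 lev.py
python3 - <<'E'
exec(open('lev.py').read())
for a in range(int(x0),int(x1),6):
    k=m&(X>=a)&(X<a+6);print(a,z[k].mean().round(2),k.sum())
E
```

```text
cell x 47.441718815775886 115.44171881577589
cell 246 deg 0.61 z at flat/nub end [36.5  37.23]
baseL 243 deg -0.08 z at flat/nub end [11.62 11.53]
baseR 242 deg -0.0 z at flat/nub end [11.57 11.57]
floor 667 deg 0.04 z at flat/nub end [15.58 15.63]
cell x 47.44368690307424 115.44368690307424
cell 247 deg 0.54 z at flat/nub end [36.53 37.17]
baseL 242 deg -0.06 z at flat/nub end [11.64 11.57]
baseR 243 deg 0.13 z at flat/nub end [11.48 11.64]
floor 666 deg 0.03 z at flat/nub end [15.58 15.62]
47 36.54 15
53 36.61 18
59 36.68 18
65 36.72 18
71 36.7 18
77 36.84 21
83 36.84 28
89 36.96 28
95 37.07 35
101 37.08 30
107 37.11 35
113 37.16 15
```

With the base as reference, the flat end is now fully down (36.95 mm) and the nub end about 0.6 mm high. One light touch on the nub half will settle it.

Request:
send_rows:
  series: [0.03, 0, 0.02, 0, 1, 0.06, 0, 0.05, 0, 1, 0.09, 0, 0.09, 0, 1, 0.097, 0, 0.12, 0, 1, 0.097, 0, 0.14, 0, 1, 0.097, 0, 0.152, 0, 1, 0.097, 0, 0.159, 0, 1, 0.097, 0, 0.161, 0, 1, 0.097, 0, 0.162, 0, 1, 0.097, 0, 0.162, 0, 1]

```text
clock: 39.65
eef_pos: [0.5159, -0.104, 0.039]
tcp_rot: [[0.261, 0.965, 0.001], [0.965, -0.261, 0.0], [0.0, 0.001, -1.0]]
ft_force: [0.1, -0.3, 0.5]
gripper_width: 0.0003
```

Request:
send_rows:
  series: [0, 0, 0.0003, 0, 1, 0, 0, 0.0006, 0, 1, 0, 0, 0.0009, 0, 1, 0, 0, 0.0012, 0, 1, 0, 0, 0.0014, 0, 1, 0, 0, 0.0014, 0, 1, 0, 0, 0.0014, 0, 1, 0, 0, 0.0014, 0, 1, 0, 0, 0.0014, 0, 1, 0, 0, 0.0014, 0, 1]

```text
clock: 40.9
eef_pos: [0.5158, -0.1039, 0.0376]
tcp_rot: [[0.261, 0.965, 0.0], [0.965, -0.261, 0.0], [0.0, 0.0, -1.0]]
ft_force: [-1.2, 0.5, 5.8]
gripper_width: 0.0005
```

Request:
send_rows:
  series: [0, 0, 0.0001, 0, 1, 0, 0, 0.0003, 0, 1, 0, 0, 0.0005, 0, 1, 0, 0, 0.0006, 0, 1, 0, 0, 0.0006, 0, 1, 0, 0, 0.0006, 0, 1, 0, 0, 0.0006, 0, 1, 0, 0, 0.0006, 0, 1, 0, 0, 0.0006, 0, 1, 0, 0, 0.0006, 0, 1]

```text
clock: 42.15
eef_pos: [0.516, -0.1039, 0.0373]
tcp_rot: [[0.261, 0.965, 0.001], [0.965, -0.261, 0.0], [0.001, 0.001, -1.0]]
ft_force: [-3.7, 0.6, 10.0]
gripper_width: 0.0005
```

Request:
send_rows:
  series: [0, 0, -0.002, 0, 1, 0, 0, -0.006, 0, 1, 0, 0, -0.02, 0, 1, -0.01, 0, -0.06, 0, 1, -0.04, 0, -0.11, 0, 1, -0.08, 0, -0.15, 0, 1, -0.097, 0, -0.164, 0, 1, -0.097, 0, -0.164, 0, 1, -0.097, 0, -0.164, 0, 1, -0.097, 0, -0.164, 0, 1]

```text
clock: 43.4
eef_pos: [0.49, -0.1961, 0.1992]
tcp_rot: [[0.259, 0.966, -0.002], [0.966, -0.259, 0.0], [-0.001, -0.002, -1.0]]
ft_force: [0.8, 0.2, -0.2]
gripper_width: 0.0006
```

```bash
python3 - <<'E'
exec(open('lev.py').read())
print(o["eef_pos"],o["tcp_rot"][2])
for a in range(int(x0),int(x1),8):
    k=m&(X>=a)&(X<a+8);print(a,z[k].mean().round(2))
E
ls pics
```

```text
cell x 47.57731211332698 115.57731211332698
cell 249 deg -0.04 z at flat/nub end [35.88 35.82]
baseL 244 deg 0.02 z at flat/nub end [10.86 10.88]
baseR 244 deg -0.01 z at flat/nub end [10.87 10.86]
floor 666 deg -0.07 z at flat/nub end [14.92 14.84]
[ 0.49003899 -0.1960783   0.19924032] [-5.42656571e-04 -2.38719139e-03 -9.99997003e-01]
47 35.71
55 35.9
63 35.86
71 35.91
79 35.85
87 35.85
95 35.79
103 35.83
111 35.69
lev37.20.png
lev37.60.png
lev38.00.png
lev43.40.png
s19.npy
s21.png
s5.npy
s5.png
s7.npy
s7.png
scene0.npy
scene0.png
scene0c.png
side0.npy
side0.png
side0c.png
w1.npy
w1.png
w10.npy
w10.png
w11.npy
w11.png
w12.npy
w12.png
w13.npy
w13.png
w14.npy
w14.png
w15.npy
w15.png
w16.npy
w16.png
w17.npy
w17.png
w18.npy
w18.png
w19.npy
w19.png
w19c.png
w1c.png
w2.npy
w2.png
w20.npy
w20.png
w21.npy
w21.png
w2c.png
w3.npy
w3.png
w4.npy
w4.png
w4c.png
w5.npy
w5.png
w5c.png
w6.npy
w6.png
w7.npy
w7.png
w8.npy
w8.png
w9.npy
w9.png
wrist0.npy
wrist0.png
```

Level to -0.04°, and the top sits 25.0 mm above the base top, exactly the seated value (37 − 12). Robot is clear, so I'm handing in.

```bash
python3 -c "
from station import arm
print(arm.hand_in())"
```

```text
the job is handed in; nothing more can be done
None
```

View pics/lev43.40.png

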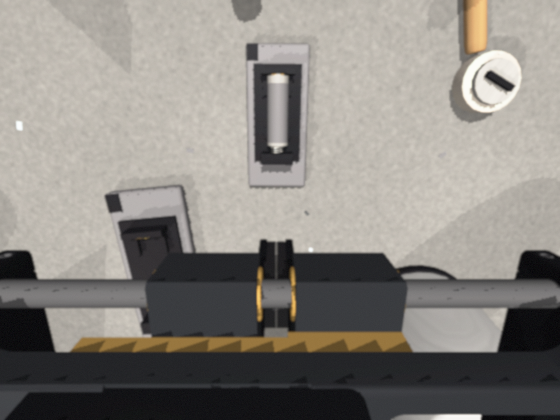

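The cell is in the smaller charger, fully down and level, with the flat end on the spring and the nub behind the end wall. I handed the job in at about 44 s of the 64 s allowed, with the gripper clear of everything.

- **Loading:** I took the grey cell off the rest and tilted it nub-up about 15° by resting the nub end lightly (2–3 N) on the wall top. I then pushed the flat end against the spring to about 10.5 N, short of solid, lowered the nub behind the wall and let go.
- **After letting go:** the first depth check disagreed with a good seat, with both ends reading roughly 1 mm or a little more too high. I settled it with two touches of the closed fingertips. The one near the flat end peaked at 11 N, the one near the nub end at 10 N.
- **Last check:** tilt -0.04°, and the cell's top is 25.0 mm above the charger base, which is the seated value. Absolute depth heights had drifted by about 1 mm, so I measured against the charger base instead. In the scene picture taken after the first touch, the other kitchen things looked to be where they were. I compared that by eye only.

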